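Fetch two lock cylinders from behind the bottles

ROBOT

A 6-joint arm with a two-finger parallel gripper is mounted at the origin on a cart in front of the work surface, level with it; the furniture and walls round the work are solid. World frame = base frame: x ahead of the robot, y to its left, z up, the work surface at z = 0. Lengths are in m, angles in rad, forces in N, time in s.
With the tool pointing down it reaches from about 0.3 to 0.95 m from the base axis. Payload 3.1 kg.
Tool frame: the origin (TCP) lies midway between the tips of the shut fingers; the grasp point (between the pads) lies 19 mm behind it; z points along the fingers, y is the line along which they close (so a half turn about z gives the same grasp; the last joint's range is limited). The gripper opens to 85 mm and grips with 20 to 120 N. Pads are 22 mm wide; open, the fingers measure 114 mm over their backs; the gripper's body (76 mm by 85 mm) begins 54 mm behind the grasp point. The pads swing forward as they close: fully open they stand 13 mm farther back than shut.
Start: joints at [-0.07, 0.308, 1.634, -0, 1.2, -0.07], TCP at [0.625, -0, 0.231] pointing down, gripper open.
Joint ranges: [-3.06, 3.06], [-0.79, 1.96], [0.05, 2.63], [-1.19, 4.34], [0.05, 2.64], [-2.94, 2.94]. Speed limits (rad/s): [2.79, 2.79, 3.14, 3.14, 3.14, 3.14].

INTERFACE

Orientations are given as a unit quaternion [w, x, y, z].
In Python, from plant import sense, read_camera, close_job gives the robot as it stands.
- The arm moves only by the shell command python3 -m creep 'ROWS' [FORCE]. ROWS is JSON, a list of rows, each an object of numbers: "x", "y", "z": the shift along the tool's x, y, z in m; "wx", "wy", "wz": the turn, a rotation vector about the tool's x, y, z in rad; "claw": the closure, from 0 (fully open) to 1 (shut). In form: [{"x": .., "y": .., "z": .., "wx": .., "wy": .., "wz": .., "claw": ..}, ...]. A call has 1 to 20 rows; each row shifts and turns the commanded pose from where the row before left it, along the tool's axes as they then stand; what a row does not reach is not made up. A row lasts 1/8 s, in which the tool goes at most 62.5 mm and 10.7 degrees, less where a joint would pass 70% of its speed; a pose out of reach is approached as far as the arm can. A call is refused whole if a number of a shift passes 0.0625 or a number of a turn 0.188, either way. A call with a gripper value outside its range is refused whole. The fingers move at their own pace and stop on an object; FORCE is the grip in N (left out, the last holds). Time passes only in rows, so rows that do not move let the fingers close. It gives the time, the measured TCP pose, the force, the opening and the grip force at its end, in the units of the state.
- sense(): the state, without advancing time (a new reading comes with each control period).
- read_camera(name): name is "scene" or "side" or "wrist"; returns a dict with "frame" (480x640x3 uint8, red, green, blue), "z_map" (480x640 float32, m along the optical axis (not along the pixel's ray), 0 where there is no reading), "intrinsics" (3x3 intrinsics, pixels), "dist" ([k1, k2, p1, p2, k3] as OpenCV has them; the pictures are not rectified), "origin" and "rotation" of the camera in the world. Camera axes: x right, y up, looking along -z (the intrinsics and any distortion apply to the point x, -y, -z); pixel columns grow to the right and rows downward; lengths in m; the calibration is good to about 2 mm. A picture is of the moment at which its call begins.
- close_job(): hands the job in; it is judged then, once.
The state is a dict: "clock": time; "qpos": joint angles; "joint_velocities": joint speeds; "tau": joint torques, N m; "position": TCP position; "tool_rot": TCP orientation; "force": force on the tool from outside, world axes, zero at the start; "moment": the same for the moment, N m; "gripper_width": finger opening in m; "grasp_force": force on a finger pad.
Only numpy, scipy, OpenCV 4.12 (cv2) and the standard library are available. Lean on these libraries where they do the work, as an engineer would, in place of code of your own. Each camera call takes 0.05 s, during which the arm holds its last target. There are 200 camera calls.

TASK

First move the glue bottle and the spray can out of the wooden caddy and stand them both on the black rubber mat. Then fetch the two lock cylinders that were behind them: lay the nickel one in the recess of the blue cradle and the brass one in the recess of the red cradle, the same way up as you found them. Finally stand the glue bottle and the spray can back in the caddy, each on the very spot it came from, and leave the steel block in the caddy where it is.

Things in the scene. Friction and masses are not known exactly. Their poses are not given: they have to be found in the camera images.
- glue: Black glue bottle with a white cap, standing upright in the front row of the caddy: round body 49 mm in diameter up to 96 mm, above it the cap 36 mm in diameter up to 120 mm; about 0.13 kg. Origin at the centre of its foot, 1 mm above what it stands on, z up. It must come back to the spot where it stands at the start.
- spray: Blue spray can with a red band and a black cap, standing upright in the front row of the caddy: round body 35 mm in diameter up to 87 mm, above it the cap 27 mm in diameter up to 116 mm; about 0.085 kg. Origin at the centre of its underside, z up. It must come back to the spot where it stands at the start.
- nickel: Silver-grey (nickel) euro lock cylinder in the rear row of the caddy, standing on its narrow flange with the round part on top: 72 mm long along its y, 17 mm wide along its x, 33 mm high (a cam in the middle of its length reaches 38 mm); the round, widest part is centred 24 mm above the underside; about 0.21 kg. Origin at the centre of its underside, z up.
- brass: Yellow brass euro lock cylinder in the rear row of the caddy, of the same shape and posture as the nickel one but 62 mm long along its y; 17 mm wide along its x, 33 mm high (cam to 38 mm), widest 24 mm above the underside; about 0.19 kg. Origin at the centre of its underside, z up.
- block: Plain steel cube of 30 mm standing in the caddy between the two bottles; 0.21 kg, loose. Origin at the centre of its underside. It is to stay where it is.
- caddy: Fixed shallow wooden caddy on a 32 mm board, 128 (x) by 184 mm (y), origin at the centre of its underside, green floor 6 mm thick; walls 22 mm high, 8 mm thick at its back (+x) and sides; front (-x, to the robot) open. Bottles on its floor near x = -35, y = +47 and -47 mm, on white discs 58 mm wide (either on either disc); cylinders behind near x = +11, y = +43 and -43 mm, lengthwise along its y.
- mat: Fixed black rubber mat, 120 mm along its x, 110 mm along its y, 3 mm thick, lying on a wooden riser 96 mm high; origin at the centre of its underside. Here the bottle and the can stand in the meantime. The red bench vice between caddy and riser is 0.20 m high: carry things over it.
- cradle_blue: Fixed blue plastic cradle on the riser, 62 mm along its x, 116 mm along its y, 12 mm high; origin at the centre of its underside. In its top is a grey-lined recess 34 mm along x by 92 mm along y, centred on the origin, its floor 6 mm above the underside. The nickel cylinder goes here, its length along the recess (either end first).
- cradle_red: Fixed red plastic cradle on the riser, of the same shape and size as the blue one (recess 34 mm along x by 92 mm along y, floor 6 mm above the underside, rim 12 mm). The brass cylinder goes here, its length along the recess (either end first).

How it is judged:
By the outcome, as a careful person would: the job done as asked, in the order asked, and still so for the second after the job is handed in, with the robot touching nothing.
It also fails if it takes over 136 s, if anything falls off the work surface, if the arm or the gripper's body presses on something with over 40 N, if the wrist force passes 120 N, or if a joint passes its speed limit or range.

## Working session

There is one attempt and no reset: what is moved stays moved. The work goes in short steps, Python scripts to look and compute and a shell command to move; the robot and the scene stay as the last step left them, time stands still between calls to the robot, and variables do not carry over. Pictures are saved under pics/ and viewed, at most 14 in all, crops included, and the job is handed in when it is done.

```bash
mkdir -p pics
cat > h.py <<'E'
import numpy as np, cv2, json
from plant import sense, read_camera, close_job
from scipy.spatial.transform import Rotation as R
def shot(n,save=None):
    c=read_camera(n)
    if save: cv2.imwrite('pics/'+save,cv2.cvtColor(c['frame'],cv2.COLOR_RGB2BGR))
    c['K']=np.array(c['intrinsics']);c['d']=np.array(c['dist'],float)
    c['o']=np.array(c['origin']);c['R']=np.array(c['rotation'])
    return c
def rays(c,uv):
    p=cv2.undistortPoints(np.array(uv,float).reshape(-1,1,2),c['K'],c['d'])[:,0]
    return np.c_[p[:,0],-p[:,1],-np.ones(len(p))]@c['R'].T
def onz(c,uv,z):
    r=rays(c,uv); return c['o']+r*((z-c['o'][2])/r[:,2])[:,None]
def depth(c):
    v,u=np.mgrid[0:480,0:640]
    r=rays(c,np.c_[u.ravel(),v.ravel()])
    return (c['o']+r*c['z_map'].ravel()[:,None]).reshape(480,640,3)
def proj(c,X):
    p=(np.atleast_2d(X)-c['o'])@c['R']; p=p*[1,-1,-1]
    return cv2.projectPoints(p,np.zeros(3),np.zeros(3),c['K'],c['d'])[0][:,0]
E
python3 - <<'E'
from h import *
for n in ('scene','side','wrist'):
    c=shot(n,n+'0.png'); print(n,c['o'].round(3),c['R'].round(3).tolist(),c['K'].round(1).tolist(),c['d'])
    np.savez(n+'0.npz',**c)
s=sense();print({k:np.round(v,3).tolist() for k,v in s.items()})
E
```

```text
scene [-0.566  0.656  0.771] [-0.41, -0.241, 0.451, 0.755] [[515.5, 0.0, 327.7], [0.0, 515.5, 233.7], [0.0, 0.0, 1.0]] [0.03756449 0.         0.         0.         0.        ]
side [0.408 0.92  0.461] [-0.01, -0.022, 0.561, 0.828] [[439.0, 0.0, 322.3], [0.0, 439.0, 239.7], [0.0, 0.0, 1.0]] [-0.09194925  0.          0.          0.          0.        ]
wrist [0.625 0.074 0.374] [0.989, -0.146, 0.001, -0.0] [[401.3, 0.0, 319.6], [0.0, 401.3, 240.8], [0.0, 0.0, 1.0]] [0.00028273 0.         0.         0.         0.        ]
{'clock': 0.15, 'qpos': [-0.07, 0.309, 1.635, 0.0, 1.2, -0.07], 'joint_velocities': [-0.0, -0.003, -0.005, -0.001, 0.002, -0.003], 'tau': [-0.001, -41.58, -27.715, -0.0, 0.006, -0.0], 'position': [0.624, 0.0, 0.23], 'tool_rot': [-0.001, 0.707, 0.707, -0.001], 'force': [0.273, 0.26, 0.643], 'moment': [-0.037, 0.011, 0.013], 'grasp_force': 0.0, 'gripper_width': 0.085}
```

```bash
sed -i "s/c\['R'\]=np.array(c\['rotation'\])/q=c['rotation'];c['R']=R.from_quat([q[1],q[2],q[3],q[0]]).as_matrix()/" h.py
```

```text
(no output)
```

View pics/scene0.png

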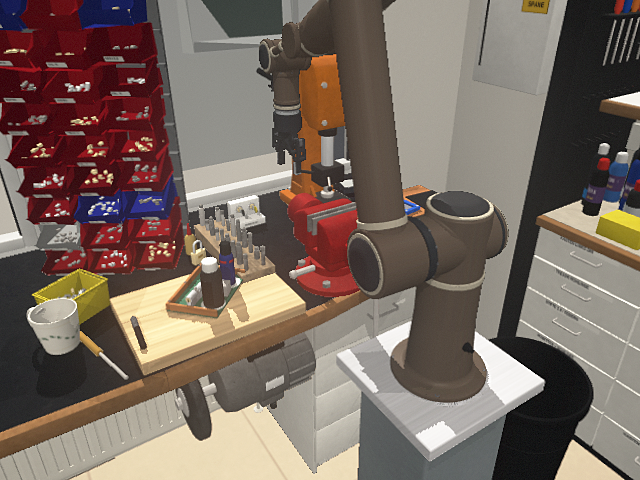

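View pics/side0.png

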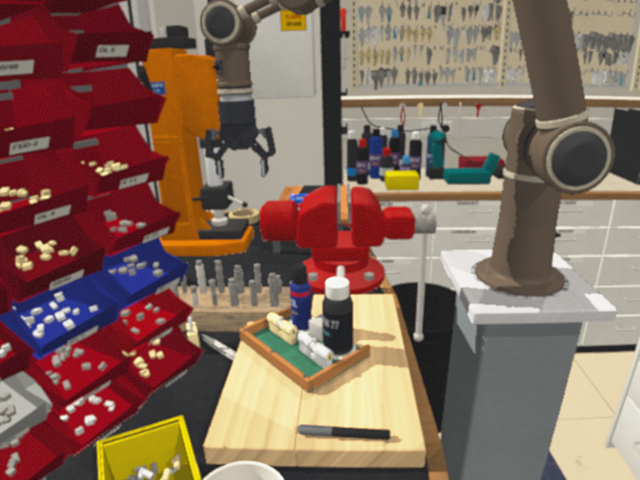

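View pics/wrist0.png

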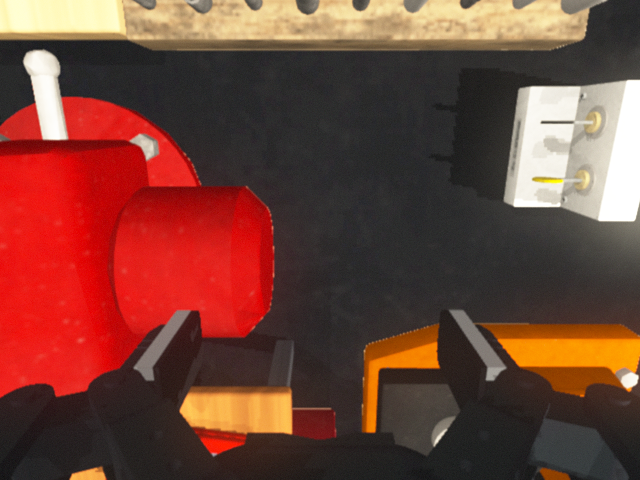

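```bash
cat > m0.py <<'E'
from h import *
for n in ('scene','side'):
    c=dict(np.load(n+'0.npz')); q=c['rotation'];c['R']=R.from_quat([q[1],q[2],q[3],q[0]]).as_matrix()
    P=depth(c); hsv=cv2.cvtColor(c['frame'],cv2.COLOR_RGB2HSV).astype(int);H,S,V=hsv[...,0],hsv[...,1],hsv[...,2]
    ok=(c['z_map']>0)
    box=ok&(P[...,0]>.3)&(P[...,0]<.9)&(P[...,1]>0.1)&(P[...,1]<.6)
    g=box&(H>60)&(H<95)&(S>80)&(P[...,2]>.02)&(P[...,2]<.06)
    X=P[g]; print(n,'green',len(X),X.min(0),X.max(0),np.median(X,0))
    r=cv2.minAreaRect((X[:,:2]*1000).astype(np.float32)); print(r, cv2.boxPoints(r).round(0).tolist())
    hi=box&(P[...,2]>.08)&(P[...,2]<.17)
    for nm,m in (('white',(S<60)&(V>150)),('blue',(H>105)&(H<130)&(S>80)),('any',V>=0)):
        k,lab,st,ce=cv2.connectedComponentsWithStats((hi&m).astype(np.uint8))
        for i in range(1,k):
            if st[i,4]>30:
                X=P[lab==i]; print(nm,st[i].tolist(),X.min(0).round(3),X.max(0).round(3))
    z=P[box][:,2]; print(np.histogram(z,bins=np.arange(-.01,.2,.01))[0])
    rb=ok&(P[...,0]>.3)&(P[...,0]<.95)&(P[...,1]<-0.05)&(P[...,1]>-.6)&(P[...,2]>.08)&(P[...,2]<.13)&(S>120)
    for nm,m in (('blue',(H>100)&(H<130)),('red',(H<6)|(H>174))):
        X=P[rb&m]
        if len(X): print('cradle',nm,len(X),X.min(0).round(3),X.max(0).round(3),cv2.minAreaRect((X[:,:2]*1000).astype(np.float32)))
E
python3 m0.py
```

```text
scene green 19 [0.45856796 0.32126282 0.03391   ] [0.54016177 0.39414894 0.04001906] [0.50665566 0.35216728 0.037101  ]
((500.0272216796875, 358.2964172363281), (9.943363189697266, 109.16845703125), 49.066795349121094) [[456.0, 390.0], [538.0, 319.0], [545.0, 326.0], [462.0, 398.0]]
white [198, 207, 6, 9, 33] [0.795 0.201 0.082] [0.815 0.217 0.105]
white [229, 217, 6, 10, 35] [0.684 0.15  0.08 ] [0.729 0.164 0.106]
white [53, 228, 27, 16, 172] [0.752 0.537 0.083] [0.9   0.6   0.128]
white [201, 257, 17, 16, 215] [0.399 0.313 0.136] [0.438 0.348 0.161]
blue [82, 197, 37, 20, 305] [0.747 0.421 0.157] [0.888 0.526 0.17 ]
blue [106, 216, 20, 7, 48] [0.707 0.432 0.157] [0.738 0.482 0.17 ]
blue [219, 253, 15, 18, 114] [0.462 0.25  0.082] [0.491 0.283 0.125]
any [49, 191, 142, 60, 3650] [0.634 0.247 0.08 ] [0.9  0.6  0.17]
any [82, 197, 37, 20, 339] [0.747 0.421 0.157] [0.888 0.526 0.17 ]
any [44, 203, 26, 14, 191] [0.806 0.541 0.161] [0.9  0.6  0.17]
any [198, 204, 7, 12, 62] [0.795 0.2   0.08 ] [0.815 0.217 0.115]
any [215, 207, 9, 9, 43] [0.759 0.153 0.08 ] [0.814 0.166 0.099]
any [226, 
[... 2362 characters left out ...]
, 7, 10, 63] [0.571 0.2   0.081] [0.584 0.213 0.098]
any [0, 283, 194, 161, 10950] [0.637 0.207 0.08 ] [0.879 0.6   0.17 ]
any [16, 290, 89, 59, 1903] [0.731 0.38  0.158] [0.863 0.514 0.17 ]
any [0, 349, 16, 15, 95] [0.79  0.529 0.166] [0.806 0.554 0.169]
[ 6286  5498  5463  5086 22868  5850  2976  2189  1539  3106  3109  2483
  1789  1359   913   502   463  2484  2866  2307]
cradle blue 65 [ 0.52  -0.377  0.098] [ 0.56  -0.272  0.11 ] ((538.146728515625, -325.1622619628906), (105.3837890625, 37.13058853149414), 79.99419403076172)
cradle red 25 [ 0.418 -0.47   0.095] [ 0.532 -0.053  0.11 ] ((479.6277770996094, -259.49920654296875), (106.66000366210938, 417.7112121582031), 2.1620264053344727)
```

```bash
python3 -m creep '[{"z":-0.06},{"x":0.05,"y":-0.02},{"x":0.05,"y":-0.02},{"x":0.05,"y":-0.02},{"x":0.05,"y":-0.02},{"x":0.05,"y":-0.02},{"x":0.04,"y":-0.02},{"x":0.03,"y":-0.01,"wz":-0.15},{"wz":-0.15},{"wz":-0.15},{"wz":-0.15},{}]'
python3 - <<'E'
from h import *
c=shot('wrist','w1.png'); np.savez('w1.npz',**c)
s=sense(); print(s['position'],s['qpos'],s['force'])
E
```

```text
[6.24476407e-01 1.34062761e-05 2.30459002e-01] [-6.97026236e-02  3.08733398e-01  1.63467692e+00  1.95468411e-05
  1.19970643e+00 -6.96928369e-02] [ 0.22298791 -0.23537815  0.79386823]validation failed for argument at $[0]...
```

View pics/w1.png

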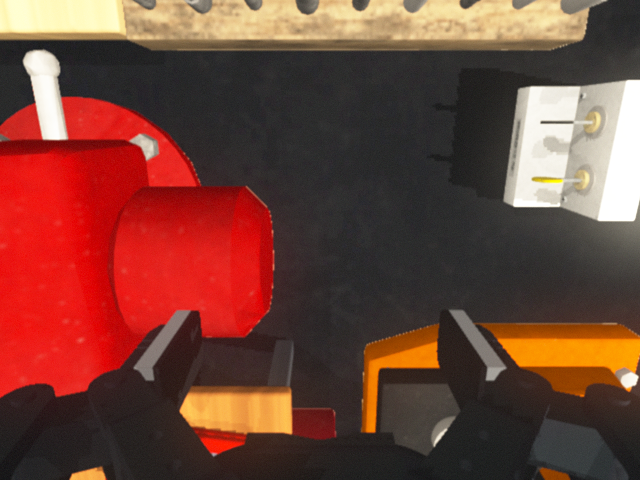

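The picture is unchanged: the call was refused, probably because each row needs all its keys. I'll retype it in full.

```bash
python3 -m creep '[{"x":0,"y":0,"z":-0.06,"wx":0,"wy":0,"wz":0,"claw":0},{"x":0.05,"y":-0.02,"z":0,"wx":0,"wy":0,"wz":0,"claw":0},{"x":0.05,"y":-0.02,"z":0,"wx":0,"wy":0,"wz":0,"claw":0},{"x":0.05,"y":-0.02,"z":0,"wx":0,"wy":0,"wz":0,"claw":0},{"x":0.05,"y":-0.02,"z":0,"wx":0,"wy":0,"wz":0,"claw":0},{"x":0.05,"y":-0.02,"z":0,"wx":0,"wy":0,"wz":0,"claw":0},{"x":0.04,"y":-0.02,"z":0,"wx":0,"wy":0,"wz":0,"claw":0},{"x":0.03,"y":-0.01,"z":0,"wx":0,"wy":0,"wz":-0.15,"claw":0},{"x":0,"y":0,"z":0,"wx":0,"wy":0,"wz":-0.15,"claw":0},{"x":0,"y":0,"z":0,"wx":0,"wy":0,"wz":-0.15,"claw":0},{"x":0,"y":0,"z":0,"wx":0,"wy":0,"wz":-0.15,"claw":0},{"x":0,"y":0,"z":0,"wx":0,"wy":0,"wz":0,"claw":0}]'
python3 - <<'E'
from h import *
c=shot('wrist','w1b.png'); np.savez('w1.npz',**c)
s=sense(); print(s['clock'],s['position'],s['qpos'],s['force'])
E
```

```text
clock: 1.7
position: [0.4948, 0.3199, 0.291]
tool_rot: [-0.0, 0.467, 0.884, -0.0]
force: [-0.4, -0.4, 0.5]
gripper_width: 0.0854
grasp_force: 0.0
1.75 [0.49485062 0.31991775 0.29103008] [ 5.00008846e-01  1.90828756e-01  1.65704129e+00  1.64275898e-05
  1.29417186e+00 -9.74583241e-02] [-0.13399231 -0.09988837  0.20526697]
```

View pics/w1b.png

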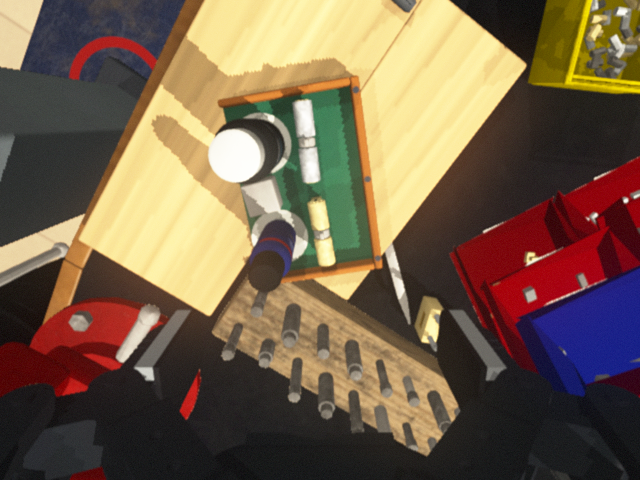

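View shows glue cap at (240,155), spray cap at (268,270), nickel (306,140), brass (321,230), block (262,197), and the caddy turned a few more degrees than the tool.

```bash
cat > m1.py <<'E'
from h import *
import sys
c=dict(np.load('w1.npz')); q=c['rotation'];c['R']=R.from_quat([q[1],q[2],q[3],q[0]]).as_matrix()
P=depth(c); Z=P[...,2]; hsv=cv2.cvtColor(c['frame'],cv2.COLOR_RGB2HSV).astype(int);H,S,V=hsv[...,0],hsv[...,1],hsv[...,2]
win=np.zeros((480,640),bool); win[70:300,195:400]=1
g=win&(H>60)&(H<95)&(S>80)
r=cv2.minAreaRect((P[g][:,:2]*1000).astype(np.float32)); print('green',np.median(P[g],0).round(4),r)
def rep(nm,m,z):
    k,lab,st,ce=cv2.connectedComponentsWithStats(m.astype(np.uint8)); i=1+np.argmax(st[1:,4])
    cn=max(cv2.findContours((lab==i).astype(np.uint8),0,1)[0],key=cv2.contourArea)
    W=onz(c,cn[:,0],z)
    print(nm,st[i].tolist(),'z med',np.median(Z[lab==i]).round(4),'circ',cv2.minEnclosingCircle((W[:,:2]*1000).astype(np.float32)),'rect',cv2.minAreaRect((W[:,:2]*1000).astype(np.float32)))
rep('gluecap',win&(Z>.153)&(Z<.165)&(H>=0),.159)
w2=win.copy(); w2[:215]=0
rep('spraycap',w2&(Z>.145)&(Z<.162),.154)
w3=win.copy(); w3[:,:292]=0; w3[200:]=0
rep('nickel',w3&(Z>.0655)&(Z<.085),.068)
w4=win.copy(); w4[:190]=0; w4[:,:305]=0
rep('brass',w4&(Z>.0655)&(Z<.085),.068)
w5=win.copy(); w5[:,:238]=0; w5[:,285:]=0;w5[:165]=0; w5[225:]=0
rep('block',w5&(Z>.06)&(Z<.075),.068)
E
python3 m1.py
```

```text
green [0.4764 0.3516 0.0388] ((469.93646240234375, 322.9290771484375), (116.80158996582031, 156.18731689453125), 43.61782455444336)
gluecap [208, 129, 53, 53, 2184] z med 0.1592 circ ((418.68634033203125, 329.9831848144531), 17.890140533447266) rect ((418.6698303222656, 329.6632080078125), (35.229713439941406, 34.38336944580078), 34.226314544677734)
spraycap [248, 257, 35, 35, 948] z med 0.1544 circ ((481.4396057128906, 266.2428894042969), 13.919428825378418) rect ((481.8462219238281, 266.1991271972656), (25.369590759277344, 27.386083602905273), 10.98297119140625)
nickel [292, 99, 28, 84, 1433] z med 0.0705 circ ((453.7612609863281, 358.7444152832031), 36.03677749633789) rect ((454.0177307128906, 358.9612731933594), (16.387048721313477, 72.036376953125), 41.01839828491211)
brass [308, 200, 27, 66, 1062] z med 0.0703 circ ((513.0156860351562, 296.90386962890625), 32.249359130859375) rect ((512.7901611328125, 296.612548828125), (16.241376876831055, 64.38984680175781), 44.1814079284668)
block [241, 178, 40, 39, 1085] z med 0.0687 circ ((446.58123779296875, 293.68243408203125), 20.595956802368164) rect ((446.7038269042969, 293.8945007324219), (31.239850997924805, 30.731014251708984), 49.559547424316406)
```

```bash
python3 -m creep '[{"x":0,"y":0,"z":0,"wx":0,"wy":0,"wz":-0.15,"claw":0},{"x":0.03,"y":-0.025,"z":0,"wx":0,"wy":0,"wz":0,"claw":0},{"x":0.029,"y":-0.024,"z":0,"wx":0,"wy":0,"wz":0,"claw":0},{"x":0,"y":0,"z":0.05,"wx":0,"wy":0,"wz":0,"claw":0},{"x":0,"y":0,"z":0.05,"wx":0,"wy":0,"wz":0,"claw":0},{"x":0,"y":0,"z":0.05,"wx":0,"wy":0,"wz":0,"claw":0},{"x":0,"y":0,"z":0.03,"wx":0,"wy":0,"wz":0,"claw":0},{"x":0,"y":0,"z":0.014,"wx":0,"wy":0,"wz":0,"claw":0},{"x":0,"y":0,"z":0,"wx":0,"wy":0,"wz":0,"claw":0}]' 40
```

```text
clock: 2.88
position: [0.4187, 0.3295, 0.0968]
tool_rot: [-0.0, 0.399, 0.917, -0.001]
force: [-0.1, -0.4, -0.1]
gripper_width: 0.0856
grasp_force: 0.0
```

```bash
python3 -m creep '[{"x":0,"y":0,"z":0,"wx":0,"wy":0,"wz":0,"claw":0.3},{"x":0,"y":0,"z":0,"wx":0,"wy":0,"wz":0,"claw":1},{"x":0,"y":0,"z":0,"wx":0,"wy":0,"wz":0,"claw":1},{"x":0,"y":0,"z":0,"wx":0,"wy":0,"wz":0,"claw":1},{"x":0,"y":0,"z":0,"wx":0,"wy":0,"wz":0,"claw":1}]' 40
```

```text
clock: 3.5
position: [0.4199, 0.3303, 0.0991]
tool_rot: [0.001, 0.399, 0.917, 0.001]
force: [-1.6, -1.4, 6.2]
gripper_width: 0.0475
grasp_force: 40.8
```

```bash
python3 -m creep '[{"x":0,"y":0,"z":-0.03,"wx":0,"wy":0,"wz":0,"claw":1},{"x":0,"y":0,"z":-0.06,"wx":0,"wy":0,"wz":0,"claw":1},{"x":0,"y":0,"z":-0.06,"wx":0,"wy":0,"wz":0,"claw":1},{"x":0,"y":0,"z":-0.06,"wx":0,"wy":0,"wz":0,"claw":1},{"x":-0.03,"y":0,"z":-0.04,"wx":0,"wy":0,"wz":0.056,"claw":1},{"x":-0.053,"y":0,"z":0,"wx":0,"wy":0,"wz":0.1,"claw":1},{"x":-0.053,"y":0,"z":0,"wx":0,"wy":0,"wz":0.1,"claw":1},{"x":-0.053,"y":0,"z":0,"wx":0,"wy":0,"wz":0.1,"claw":1},{"x":-0.053,"y":0,"z":0,"wx":0,"wy":0,"wz":0.1,"claw":1},{"x":-0.053,"y":0,"z":0,"wx":0,"wy":0,"wz":0.1,"claw":1},{"x":-0.053,"y":0,"z":0,"wx":0,"wy":0,"wz":0.1,"claw":1},{"x":-0.053,"y":0,"z":0,"wx":0,"wy":0,"wz":0.1,"claw":1},{"x":-0.053,"y":0,"z":0,"wx":0,"wy":0,"wz":0.1,"claw":1},{"x":0,"y":0,"z":0,"wx":0,"wy":0,"wz":0,"claw":1}]'
python3 - <<'E'
from h import *
c=shot('wrist','w2.png'); np.savez('w2.npz',**c)
s=sense(); print(s['clock'],s['position'],s['qpos'],s['force'])
E
```

```text
clock: 5.25
position: [0.5782, -0.0847, 0.3469]
tool_rot: [0.0, 0.745, 0.667, -0.001]
force: [-0.4, 0.8, -1.5]
gripper_width: 0.0474
grasp_force: 42.1
5.3 [ 0.57827448 -0.08249026  0.34697929] [-2.16499545e-01  1.46570242e-01  1.59755857e+00  4.98648169e-04
  1.39799520e+00 -1.07493779e-01] [-0.65329987  0.46275791 -1.05742933]
```

View pics/w2.png

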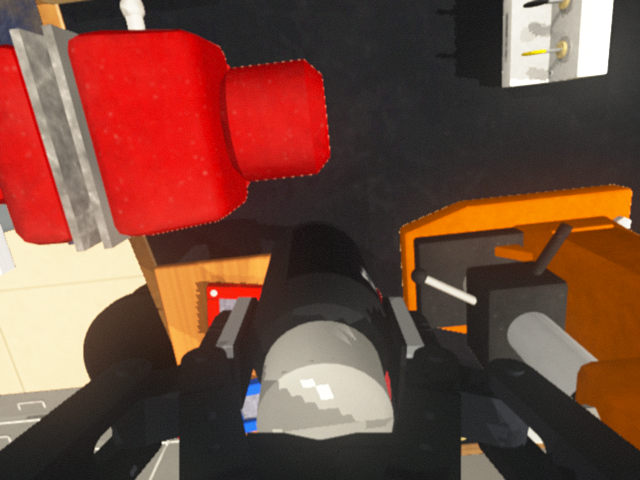

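Wrist view shows a red cradle corner at (230,300) and a blue one near (250,405); the bottle hides the rest. I'll check the fixed cameras now the arm has turned.

```bash
cat > m2.py <<'E'
from h import *
s=[]
for n in ('scene','side'):
    c=shot(n,n+'2.png'); np.savez(n+'2.npz',**c); s.append(c)
w=dict(np.load('w2.npz')); w['R']=R.from_quat(np.roll(w['rotation'],-1)).as_matrix()
top=np.zeros((500,500,3),np.uint8)+60   # x .3-.8 up, y .1..-.4(right)
for c in s+[w]:
    P=depth(c); ok=(c['z_map']>0)&(P[...,2]>.085)&(P[...,2]<.115)
    X=P[ok]; col=c['frame'][ok][:,::-1]
    i=(500-(X[:,0]-.3)*1000).astype(int); j=((0.05-X[:,1])*1000).astype(int)
    k=(i>=0)&(i<500)&(j>=0)&(j<500)
    for a,b,cc in zip(i[k],j[k],col[k]): top[a-1:a+2,b-1:b+2]=cc
cv2.imwrite('pics/top2.png',np.hstack([top,cv2.resize(cv2.cvtColor(s[0]['frame'],4)[130:330,290:490],(300,300)).repeat(1,0) if 0 else top[:, :0]]))
a=cv2.cvtColor(s[0]['frame'],cv2.COLOR_RGB2BGR)[140:290,290:490]
cv2.imwrite('pics/both2.png',np.vstack([cv2.resize(top,(440,440))[:, :],]) if 0 else np.hstack([cv2.resize(top,(450,450)),cv2.copyMakeBorder(cv2.resize(a,(340,255)),0,195,0,0,0)]))
E
python3 m2.py
```

```text
(no output)
```

View pics/both2.png

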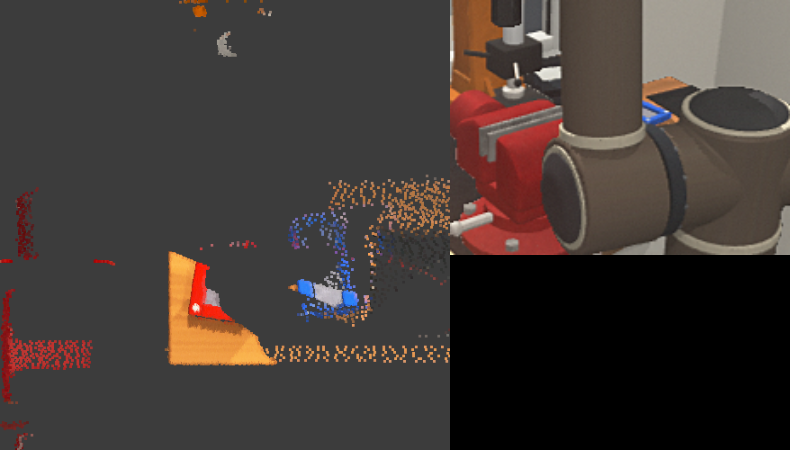

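Top map: riser spans x 0.40–0.60, y below −0.137; red cradle near y −0.2, blue near y −0.31, black mat beyond y −0.36. Next: obstacle check before going farther right, and whatever of the mat is already measurable.

Run:
```python
from h import *
Q=[];C=[]
for f in ('scene0','side0','scene2','side2'):
    c=dict(np.load(f+'.npz')); c['R']=R.from_quat(np.roll(c['rotation'],-1)).as_matrix()
    P=depth(c); ok=(c['z_map']>0); Q.append(P[ok]); C.append(c['frame'][ok])
X=np.vstack(Q);C=np.vstack(C).astype(int)
for y in np.arange(-1.2,-.3,.1):
    row=[]
    for x in np.arange(.1,1.0,.1):
        m=(X[:,0]>x)&(X[:,0]<x+.1)&(X[:,1]>y)&(X[:,1]<y+.1)
        row.append('%5.2f'%np.percentile(X[m,2],98) if m.sum()>5 else '  -  ')
    print('y%.1f'%y,*row)
m=(abs(X[:,2]-.099)<.005)&(X[:,1]<-.3)&(X[:,1]>-.6)&(X[:,0]>.38)&(X[:,0]<.62)&(C.max(1)<75)&(C.max(1)-C.min(1)<25)
print(m.sum(),np.percentile(X[m],[2,98],axis=0).round(3).tolist(),cv2.minAreaRect((X[m][:,:2]*1000).astype(np.float32)))
```

```text
y-1.2  0.32  0.32  0.62  0.60   -     -     -     -     -  
y-1.1  0.25  0.10  0.64  0.64  0.67  0.31  0.31  0.70  0.73
y-1.0  0.02  0.01 -0.05  0.65  0.68  0.69  0.70  0.71   -  
y-0.9 -0.05 -0.05 -0.05  0.67  0.68  0.67  0.66  0.71   -  
y-0.8 -0.39 -0.39   -     -     -     -     -     -     -  
y-0.7 -0.40 -0.39   -     -     -     -     -     -     -  
y-0.6   -   -0.39   -     -     -     -     -    0.00   -  
y-0.5   -     -    0.10  0.10  0.10  0.09  0.03  0.03  0.00
y-0.4 -0.39   -    0.10  0.11  0.11  0.02  0.64  0.03  0.02
573 [[0.462, -0.468, 0.095], [0.541, -0.364, 0.101]] ((490.86114501953125, -417.57470703125), (112.62348937988281, 111.94933319091797), 83.94644927978516)
```

```bash
python3 -m creep '[{"x":-0.055,"y":0.018,"z":0,"wx":0,"wy":0,"wz":0.09,"claw":1},{"x":-0.055,"y":0.018,"z":0,"wx":0,"wy":0,"wz":0.09,"claw":1},{"x":-0.055,"y":0.018,"z":0,"wx":0,"wy":0,"wz":0.09,"claw":1},{"x":-0.055,"y":0.018,"z":0,"wx":0,"wy":0,"wz":0.09,"claw":1},{"x":-0.055,"y":0.018,"z":0,"wx":0,"wy":0,"wz":0.09,"claw":1},{"x":-0.055,"y":0.018,"z":0,"wx":0,"wy":0,"wz":0.09,"claw":1},{"x":-0.055,"y":0.018,"z":0,"wx":0,"wy":0,"wz":0.09,"claw":1},{"x":-0.055,"y":0.018,"z":0,"wx":0,"wy":0,"wz":0.09,"claw":1},{"x":0,"y":0,"z":0,"wx":0,"wy":0,"wz":0,"claw":1},{"x":0,"y":0,"z":0,"wx":0,"wy":0,"wz":0,"claw":1}]'
python3 - <<'E'
from h import *
c=shot('wrist','w3.png'); np.savez('w3.npz',**c)
s=sense(); print(s['clock'],s['position'],s['qpos'],s['force'])
E
```

```text
clock: 6.65
position: [0.5323, -0.5302, 0.3468]
tool_rot: [-0.001, 0.931, 0.365, 0.0]
force: [0.1, 0.1, -1.5]
gripper_width: 0.0475
grasp_force: 42.1
6.7 [ 0.5326721  -0.52972021  0.34708722] [-8.40993245e-01  4.92284543e-01  1.15112703e+00  1.03315100e-03
  1.49889679e+00 -1.77244940e-02] [ 0.17797432  0.08195683 -0.70873306]
```

View pics/w3.png

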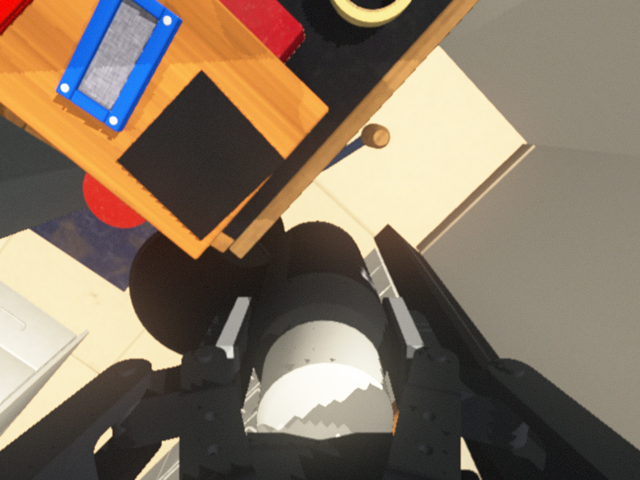

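Mat corners at about (203,70), (118,159), (202,240), (285,158); blue cradle around (120,62), red at the top-left corner.

Run:
```python
from h import *
c=dict(np.load('w3.npz')); c['R']=R.from_quat(np.roll(c['rotation'],-1)).as_matrix()
P=depth(c);Z=P[...,2]; hsv=cv2.cvtColor(c['frame'],cv2.COLOR_RGB2HSV).astype(int);H,S,V=hsv[...,0],hsv[...,1],hsv[...,2]
def rep(nm,m,z):
    k,lab,st,ce=cv2.connectedComponentsWithStats(m.astype(np.uint8)); i=1+np.argmax(st[1:,4])
    cn=max(cv2.findContours((lab==i).astype(np.uint8),0,1)[0],key=cv2.contourArea)
    W=onz(c,cn[:,0],z); print(nm,st[i].tolist(),np.median(Z[lab==i]).round(4),cv2.minAreaRect((W[:,:2]*1000).astype(np.float32)))
u=np.zeros((480,640),bool);u[:300]=1
rep('mat',u&(V<70)&(Z>.094)&(Z<.104),.099)
b=u&(H>95)&(H<130)&(S>120)&(Z>.1)&(Z<.115); rep('blue',b,.108)
v=u.copy();v[:,:55]=0; v[130:]=0; v[:,185:]=0
rep('recess',v&(S<60)&(V>60)&(Z>.09)&(Z<.109),.102)
```

```text
mat [118, 71, 168, 168, 13997] 0.0999 ((481.9724426269531, -421.22015380859375), (109.29122924804688, 118.2946548461914), 85.40339660644531)
blue [57, 0, 125, 131, 5327] 0.1087 ((505.4576416015625, -313.1269836425781), (115.25738525390625, 64.3151626586914), 7.308531284332275)
recess [79, 0, 78, 110, 4012] 0.1033 ((504.6498107910156, -309.88897705078125), (91.29639434814453, 31.937482833862305), 7.26174783706665)
```

```bash
python3 -m creep '[{"x":0.003,"y":-0.056,"z":0,"wx":0,"wy":0,"wz":0,"claw":1},{"x":0.003,"y":-0.056,"z":0,"wx":0,"wy":0,"wz":0,"claw":1},{"x":0,"y":0,"z":0.06,"wx":0,"wy":0,"wz":0,"claw":1},{"x":0,"y":0,"z":0.06,"wx":0,"wy":0,"wz":0,"claw":1},{"x":0,"y":0,"z":0.045,"wx":0,"wy":0,"wz":0,"claw":1},{"x":0,"y":0,"z":0.015,"wx":0,"wy":0,"wz":0,"claw":1},{"x":0,"y":0,"z":0.004,"wx":0,"wy":0,"wz":0,"claw":1},{"x":0,"y":0,"z":0,"wx":0,"wy":0,"wz":0,"claw":1},{"x":0,"y":0,"z":0.002,"wx":0,"wy":0,"wz":0,"claw":1},{"x":0,"y":0,"z":0,"wx":0,"wy":0,"wz":0,"claw":1}]'
```

```text
clock: 7.95
position: [0.4603, -0.4459, 0.1626]
tool_rot: [0.001, 0.931, 0.364, 0.0]
force: [-0.4, 0.8, -1.7]
gripper_width: 0.0473
grasp_force: 42.3
```

```bash
python3 -m creep '[{"x":0,"y":0,"z":0.002,"wx":0,"wy":0,"wz":0,"claw":1},{"x":0,"y":0,"z":0.001,"wx":0,"wy":0,"wz":0,"claw":1},{"x":0,"y":0,"z":0,"wx":0,"wy":0,"wz":0,"claw":1}]'
```

```text
clock: 8.32
position: [0.4601, -0.4458, 0.1602]
tool_rot: [0.001, 0.931, 0.364, 0.0]
force: [-1.4, 2.1, 6.3]
gripper_width: 0.0475
grasp_force: 42.9
```

```bash
python3 -m creep '[{"x":0,"y":0,"z":0,"wx":0,"wy":0,"wz":0,"claw":0.4},{"x":0,"y":0,"z":0,"wx":0,"wy":0,"wz":0,"claw":0},{"x":0,"y":0,"z":0,"wx":0,"wy":0,"wz":0,"claw":0},{"x":0,"y":0,"z":-0.03,"wx":0,"wy":0,"wz":0,"claw":0},{"x":0,"y":0,"z":-0.06,"wx":0,"wy":0,"wz":0,"claw":0},{"x":0,"y":0,"z":-0.06,"wx":0,"wy":0,"wz":0,"claw":0}]'
cat > plan.py <<'E'
# python3 plan.py x y yawdeg n [x0 y0 yaw0]: per-row x,y,wz for n equal rows
import sys; from h import *
def yaw(s): q=s['tool_rot']; a=R.from_quat([q[1],q[2],q[3],q[0]]).as_matrix(); return np.degrees(np.arctan2(a[1,1],a[0,1]))
s=sense(); a=[float(v) for v in sys.argv[1:]]
p=np.array(s['position'][:2]); y0=yaw(s)
if len(a)>4: p=np.array(a[4:6]);y0=a[6]
n=int(a[3]); d=np.radians((a[2]-y0))
A=np.zeros((2,2))
for k in range(n):
    t=np.radians(y0)+d*k/n
    A+=np.array([[-np.sin(t),np.cos(t)],[np.cos(t),np.sin(t)]])
v=np.linalg.solve(A,np.array(a[:2])-p)
print('from',p.round(4),round(y0,2),'z',s['position'][2].round(4),'rows',n,'x %.4f y %.4f wz %.4f'%(v[0],v[1],-d/n))
E
python3 - <<'E'
import numpy as np
for post in (0,1):
    p=np.array([.4187,.3295]);t=np.radians(43)
    for x,w in [(-.03,.056)]+[(-.053,.1)]*8:
        if post: t-=w
        p=p+x*np.array([-np.sin(t),np.cos(t)])
        if not post: t-=w
    print(post,p)
E
python3 plan.py .4815 .2663 43 15; python3 -c "
from h import *; print(sense()['qpos'])"
```

```text
clock: 9.07
position: [0.4595, -0.4449, 0.3089]
tool_rot: [-0.001, 0.931, 0.364, -0.0]
force: [0.5, 0.3, 0.7]
gripper_width: 0.0857
grasp_force: 0.0
0 [ 0.57862252 -0.08113384]
1 [ 0.53786111 -0.09422578]
from [ 0.4595 -0.4449] -47.33 z 0.3089 rows 15 x 0.0526 y -0.0031 wz -0.1051
[-8.37376409e-01  2.79793416e-01  1.51255553e+00  4.27819278e-05
  1.35081354e+00 -1.13638390e-02]
```

```bash
python3 -m creep '[{"x":0.0526,"y":-0.0031,"z":0,"wx":0,"wy":0,"wz":-0.1051,"claw":0},{"x":0.0526,"y":-0.0031,"z":0,"wx":0,"wy":0,"wz":-0.1051,"claw":0},{"x":0.0526,"y":-0.0031,"z":0,"wx":0,"wy":0,"wz":-0.1051,"claw":0},{"x":0.0526,"y":-0.0031,"z":0,"wx":0,"wy":0,"wz":-0.1051,"claw":0},{"x":0.0526,"y":-0.0031,"z":0,"wx":0,"wy":0,"wz":-0.1051,"claw":0},{"x":0.0526,"y":-0.0031,"z":0,"wx":0,"wy":0,"wz":-0.1051,"claw":0},{"x":0.0526,"y":-0.0031,"z":0,"wx":0,"wy":0,"wz":-0.1051,"claw":0},{"x":0.0526,"y":-0.0031,"z":0,"wx":0,"wy":0,"wz":-0.1051,"claw":0},{"x":0.0526,"y":-0.0031,"z":0,"wx":0,"wy":0,"wz":-0.1051,"claw":0},{"x":0.0526,"y":-0.0031,"z":0,"wx":0,"wy":0,"wz":-0.1051,"claw":0},{"x":0.0526,"y":-0.0031,"z":0,"wx":0,"wy":0,"wz":-0.1051,"claw":0},{"x":0.0526,"y":-0.0031,"z":0,"wx":0,"wy":0,"wz":-0.1051,"claw":0},{"x":0.0526,"y":-0.0031,"z":0,"wx":0,"wy":0,"wz":-0.1051,"claw":0},{"x":0.0526,"y":-0.0031,"z":0,"wx":0,"wy":0,"wz":-0.1051,"claw":0},{"x":0.0526,"y":-0.0031,"z":0,"wx":0,"wy":0,"wz":-0.1051,"claw":0},{"x":0,"y":0,"z":0,"wx":0,"wy":0,"wz":0,"claw":0},{"x":0,"y":0,"z":0,"wx":0,"wy":0,"wz":0,"claw":0}]' 40; python3 plan.py .4815 .2663 43 1
cat > look.py <<'E'
from h import *; import sys
c=shot('wrist',sys.argv[1]+'.png'); np.savez(sys.argv[1]+'.npz',**c)
P=depth(c);Z=P[...,2]
def rep(nm,ctr,r,z0,z1,z):
    m=(np.hypot(P[...,0]-ctr[0],P[...,1]-ctr[1])<r)&(Z>z0)&(Z<z1)&(c['z_map']>.17)
    k,lab,st,ce=cv2.connectedComponentsWithStats(m.astype(np.uint8))
    if k<2: print(nm,'none');return
    i=1+np.argmax(st[1:,4])
    cn=max(cv2.findContours((lab==i).astype(np.uint8),0,1)[0],key=cv2.contourArea)
    W=(onz(c,cn[:,0],z)[:,:2]*1000).astype(np.float32)
    print(nm,st[i].tolist(),'z %.4f'%np.median(Z[lab==i]),'circ',np.round(np.hstack(cv2.minEnclosingCircle(W)),1),'rect',[np.round(t,1).tolist() for t in cv2.minAreaRect(W)])
for a in sys.argv[2:]:
    nm,x,y,r,z0,z1,z=a.split(','); rep(nm,(float(x),float(y)),float(r),float(z0),float(z1),float(z))
E
python3 look.py w4 spray,.4815,.2663,.03,.145,.162,.154 nickel,.454,.359,.05,.0655,.085,.068 brass,.513,.297,.045,.0655,.085,.068 block,.4466,.2938,.03,.06,.075,.068
```

```text
clock: 11.2
position: [0.4823, 0.2657, 0.3083]
tool_rot: [0.0, 0.399, 0.917, -0.0]
force: [-0.1, -0.0, -0.1]
gripper_width: 0.0855
grasp_force: 0.0
from [0.4823 0.2657] 43.02 z 0.3083 rows 1 x 0.0010 y -0.0002 wz 0.0003
spray [301, 204, 34, 34, 911] z 0.1545 circ [481.4 264.8  13.4] rect [[481.4, 264.8], [25.2, 25.9], 43.0]
nickel [358, 61, 20, 48, 810] z 0.0705 circ [443.3 370.6  20.3] rect [[443.2, 370.8], [16.4, 39.5], 41.5]
brass [355, 164, 18, 66, 1043] z 0.0703 circ [512.6 296.6  32.1] rect [[512.2, 296.2], [16.4, 63.6], 43.5]
block [294, 135, 35, 36, 1045] z 0.0687 circ [446.7 293.2  20.2] rect [[446.5, 293.1], [29.9, 30.2], 49.2]
```

```bash
python3 -m creep '[{"x":0,"y":-0.0007,"z":0.05,"wx":0,"wy":0,"wz":0,"claw":0},{"x":0,"y":0,"z":0.06,"wx":0,"wy":0,"wz":0,"claw":0},{"x":0,"y":0,"z":0.06,"wx":0,"wy":0,"wz":0,"claw":0},{"x":0,"y":0,"z":0.035,"wx":0,"wy":0,"wz":0,"claw":0},{"x":0,"y":0,"z":0.015,"wx":0,"wy":0,"wz":0,"claw":0},{"x":0,"y":0,"z":0,"wx":0,"wy":0,"wz":0,"claw":0.4},{"x":0,"y":0,"z":0,"wx":0,"wy":0,"wz":0,"claw":1},{"x":0,"y":0,"z":0,"wx":0,"wy":0,"wz":0,"claw":1},{"x":0,"y":0,"z":0,"wx":0,"wy":0,"wz":0,"claw":1},{"x":0,"y":0,"z":0,"wx":0,"wy":0,"wz":0,"claw":1},{"x":0,"y":0,"z":0,"wx":0,"wy":0,"wz":0,"claw":1}]' 40; python3 plan.py .503 -.398 -47 15
```

```text
clock: 12.62
position: [0.483, 0.2658, 0.0904]
tool_rot: [0.001, 0.399, 0.917, 0.001]
force: [-1.5, -1.3, 6.5]
gripper_width: 0.0347
grasp_force: 39.3
from [0.483  0.2658] 43.03 z 0.0904 rows 15 x -0.0491 y 0.0006 wz 0.1048
```

```bash
python3 -m creep '[{"x":0,"y":0,"z":-0.03,"wx":0,"wy":0,"wz":0,"claw":1},{"x":0,"y":0,"z":-0.06,"wx":0,"wy":0,"wz":0,"claw":1},{"x":0,"y":0,"z":-0.06,"wx":0,"wy":0,"wz":0,"claw":1},{"x":0,"y":0,"z":-0.06,"wx":0,"wy":0,"wz":0,"claw":1},{"x":0,"y":0,"z":-0.05,"wx":0,"wy":0,"wz":0,"claw":1},{"x":-0.0491,"y":0.0006,"z":0,"wx":0,"wy":0,"wz":0.1048,"claw":1},{"x":-0.0491,"y":0.0006,"z":0,"wx":0,"wy":0,"wz":0.1048,"claw":1},{"x":-0.0491,"y":0.0006,"z":0,"wx":0,"wy":0,"wz":0.1048,"claw":1},{"x":-0.0491,"y":0.0006,"z":0,"wx":0,"wy":0,"wz":0.1048,"claw":1},{"x":-0.0491,"y":0.0006,"z":0,"wx":0,"wy":0,"wz":0.1048,"claw":1},{"x":-0.0491,"y":0.0006,"z":0,"wx":0,"wy":0,"wz":0.1048,"claw":1},{"x":-0.0491,"y":0.0006,"z":0,"wx":0,"wy":0,"wz":0.1048,"claw":1},{"x":-0.0491,"y":0.0006,"z":0,"wx":0,"wy":0,"wz":0.1048,"claw":1},{"x":-0.0491,"y":0.0006,"z":0,"wx":0,"wy":0,"wz":0.1048,"claw":1},{"x":-0.0491,"y":0.0006,"z":0,"wx":0,"wy":0,"wz":0.1048,"claw":1},{"x":-0.0491,"y":0.0006,"z":0,"wx":0,"wy":0,"wz":0.1048,"claw":1},{"x":-0.0491,"y":0.0006,"z":0,"wx":0,"wy":0,"wz":0.1048,"claw":1},{"x":-0.0491,"y":0.0006,"z":0,"wx":0,"wy":0,"wz":0.1048,"claw":1},{"x":-0.0491,"y":0.0006,"z":0,"wx":0,"wy":0,"wz":0.1048,"claw":1},{"x":-0.0491,"y":0.0006,"z":0,"wx":0,"wy":0,"wz":0.1048,"claw":1}]'; python3 -m creep '[{"x":0,"y":0,"z":0,"wx":0,"wy":0,"wz":0,"claw":1}]'; python3 plan.py .503 -.398 -47 1
```

```text
clock: 15.12
position: [0.5001, -0.3988, 0.348]
tool_rot: [0.0, 0.931, 0.364, 0.0]
force: [0.4, 0.7, -0.6]
gripper_width: 0.0343
grasp_force: 39.9
clock: 15.25
position: [0.4985, -0.4003, 0.3481]
tool_rot: [0.0, 0.932, 0.364, -0.001]
force: [0.5, 1.0, -1.4]
gripper_width: 0.0339
grasp_force: 39.9
from [ 0.4985 -0.4003] -47.35 z 0.3481 rows 1 x 0.0049 y 0.0013 wz -0.0060
```

Good. Lower to just above contact, then feel for it.

```bash
python3 -m creep '[{"x":0.005,"y":0.001,"z":0.04,"wx":0,"wy":0,"wz":0,"claw":1},{"x":0,"y":0,"z":0.06,"wx":0,"wy":0,"wz":0,"claw":1},{"x":0,"y":0,"z":0.06,"wx":0,"wy":0,"wz":0,"claw":1},{"x":0,"y":0,"z":0.025,"wx":0,"wy":0,"wz":0,"claw":1},{"x":0,"y":0,"z":0.008,"wx":0,"wy":0,"wz":0,"claw":1},{"x":0,"y":0,"z":0.003,"wx":0,"wy":0,"wz":0,"claw":1},{"x":0,"y":0,"z":0.002,"wx":0,"wy":0,"wz":0,"claw":1},{"x":0,"y":0,"z":0,"wx":0,"wy":0,"wz":0,"claw":1}]'
```

```text
clock: 16.25
position: [0.5061, -0.3957, 0.1518]
tool_rot: [0.001, 0.931, 0.366, 0.001]
force: [-0.7, -0.1, -1.2]
gripper_width: 0.0337
grasp_force: 40.0
```

```bash
python3 -m creep '[{"x":0,"y":0,"z":0.002,"wx":0,"wy":0,"wz":0,"claw":1},{"x":0,"y":0,"z":0,"wx":0,"wy":0,"wz":0,"claw":1}]'
```

```text
clock: 16.5
position: [0.5062, -0.3958, 0.1514]
tool_rot: [0.001, 0.931, 0.366, 0.001]
force: [-1.8, 2.0, 7.1]
gripper_width: 0.0338
grasp_force: 40.8
```

```bash
python3 -m creep '[{"x":0,"y":0,"z":0,"wx":0,"wy":0,"wz":0,"claw":0.4},{"x":0,"y":0,"z":0,"wx":0,"wy":0,"wz":0,"claw":0},{"x":0,"y":0,"z":0,"wx":0,"wy":0,"wz":0,"claw":0},{"x":0,"y":0,"z":-0.03,"wx":0,"wy":0,"wz":0,"claw":0},{"x":0,"y":0,"z":-0.06,"wx":0,"wy":0,"wz":0,"claw":0},{"x":0,"y":0,"z":-0.06,"wx":0,"wy":0,"wz":0,"claw":0}]'; python3 look.py w5 spray,.506,-.396,.03,.207,.225,.215 glue,.460,-.445,.03,.21,.23,.22;  python3 plan.py .454 .359 41.3 16
```

```text
clock: 17.25
position: [0.5049, -0.3948, 0.2989]
tool_rot: [-0.001, 0.931, 0.366, -0.0]
force: [0.8, -0.5, 0.0]
gripper_width: 0.0853
grasp_force: 0.0
spray [299, 226, 43, 43, 1461] z 0.2156 circ [ 505.7 -394.    13.4] rect [[505.6, -393.8], [26.2, 25.1], 42.9]
glue [300, 320, 55, 56, 2458] z 0.2200 circ [ 460.9 -441.4   19.9] rect [[461.0, -441.2], [39.3, 34.2], 43.0]
from [ 0.5086 -0.398 ] -47.06 z 0.3104 rows 16 x 0.0517 y -0.0089 wz -0.0964
```

```bash
python3 -m creep '[{"x":0.0517,"y":-0.0089,"z":0,"wx":0,"wy":0,"wz":-0.0964,"claw":0},{"x":0.0517,"y":-0.0089,"z":0,"wx":0,"wy":0,"wz":-0.0964,"claw":0},{"x":0.0517,"y":-0.0089,"z":0,"wx":0,"wy":0,"wz":-0.0964,"claw":0},{"x":0.0517,"y":-0.0089,"z":0,"wx":0,"wy":0,"wz":-0.0964,"claw":0},{"x":0.0517,"y":-0.0089,"z":0,"wx":0,"wy":0,"wz":-0.0964,"claw":0},{"x":0.0517,"y":-0.0089,"z":0,"wx":0,"wy":0,"wz":-0.0964,"claw":0},{"x":0.0517,"y":-0.0089,"z":0,"wx":0,"wy":0,"wz":-0.0964,"claw":0},{"x":0.0517,"y":-0.0089,"z":0,"wx":0,"wy":0,"wz":-0.0964,"claw":0},{"x":0.0517,"y":-0.0089,"z":0,"wx":0,"wy":0,"wz":-0.0964,"claw":0},{"x":0.0517,"y":-0.0089,"z":0,"wx":0,"wy":0,"wz":-0.0964,"claw":0},{"x":0.0517,"y":-0.0089,"z":0,"wx":0,"wy":0,"wz":-0.0964,"claw":0},{"x":0.0517,"y":-0.0089,"z":0,"wx":0,"wy":0,"wz":-0.0964,"claw":0},{"x":0.0517,"y":-0.0089,"z":0,"wx":0,"wy":0,"wz":-0.0964,"claw":0},{"x":0.0517,"y":-0.0089,"z":0,"wx":0,"wy":0,"wz":-0.0964,"claw":0},{"x":0.0517,"y":-0.0089,"z":0,"wx":0,"wy":0,"wz":-0.0964,"claw":0},{"x":0.0517,"y":-0.0089,"z":0,"wx":0,"wy":0,"wz":-0.0964,"claw":0},{"x":0,"y":0,"z":0,"wx":0,"wy":0,"wz":0,"claw":0.52},{"x":0,"y":0,"z":0,"wx":0,"wy":0,"wz":0,"claw":0.52},{"x":0,"y":0,"z":0,"wx":0,"wy":0,"wz":0,"claw":0.52}]' 40; python3 look.py w6 nickel,.454,.359,.05,.0655,.085,.068 brass,.513,.297,.045,.0655,.085,.068 block,.4466,.2938,.03,.06,.075,.068; python3 plan.py .454 .359 41.3 1
```

```text
clock: 19.68
position: [0.4516, 0.3609, 0.2981]
tool_rot: [0.0, 0.413, 0.911, -0.0]
force: [-0.3, -0.2, -0.1]
gripper_width: 0.0408
grasp_force: 0.0
nickel [311, 166, 18, 76, 1230] z 0.0704 circ [454.3 359.5  36.3] rect [[453.7, 358.8], [16.0, 72.2], 41.5]
brass [313, 258, 19, 60, 912] z 0.0702 circ [511.9 295.9  32.6] rect [[512.6, 296.5], [16.3, 64.8], 44.2]
block [253, 232, 35, 34, 964] z 0.0686 circ [446.  293.7  21. ] rect [[446.1, 294.3], [31.0, 32.0], 49.0]
from [0.4516 0.3609] 41.19 z 0.2981 rows 1 x -0.0030 y 0.0005 wz -0.0020
```

View pics/w6.png

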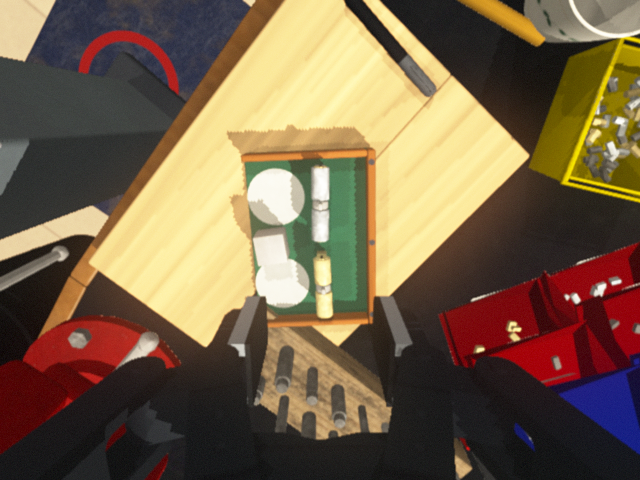

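Nickel is at (320,203) and brass at (323,285); the finger path is clear. Descend and grip.

```bash
python3 -m creep '[{"x":-0.003,"y":0.0005,"z":0.05,"wx":0,"wy":0,"wz":-0.002,"claw":0.52},{"x":0,"y":0,"z":0.06,"wx":0,"wy":0,"wz":0,"claw":0.52},{"x":0,"y":0,"z":0.06,"wx":0,"wy":0,"wz":0,"claw":0.52},{"x":0,"y":0,"z":0.05,"wx":0,"wy":0,"wz":0,"claw":0.52},{"x":0,"y":0,"z":0.025,"wx":0,"wy":0,"wz":0,"claw":0.52},{"x":0,"y":0,"z":0.008,"wx":0,"wy":0,"wz":0,"claw":0.52},{"x":0,"y":0,"z":0,"wx":0,"wy":0,"wz":0,"claw":0.6},{"x":0,"y":0,"z":0,"wx":0,"wy":0,"wz":0,"claw":1},{"x":0,"y":0,"z":0,"wx":0,"wy":0,"wz":0,"claw":1},{"x":0,"y":0,"z":0,"wx":0,"wy":0,"wz":0,"claw":1}]' 60
```

```text
clock: 20.98
position: [0.4545, 0.3606, 0.0471]
tool_rot: [0.001, 0.411, 0.912, 0.001]
force: [0.8, -2.6, 5.1]
gripper_width: 0.0147
grasp_force: 58.8
```

```bash
python3 -m creep '[{"x":0,"y":0,"z":-0.02,"wx":0,"wy":0,"wz":0,"claw":1},{"x":0,"y":0,"z":-0.05,"wx":0,"wy":0,"wz":0,"claw":1},{"x":0,"y":0,"z":-0.06,"wx":0,"wy":0,"wz":0,"claw":1},{"x":0,"y":0,"z":-0.06,"wx":0,"wy":0,"wz":0,"claw":1},{"x":0,"y":0,"z":-0.06,"wx":0,"wy":0,"wz":0,"claw":1},{"x":0,"y":0,"z":-0.03,"wx":0,"wy":0,"wz":0,"claw":1},{"x":0,"y":0,"z":0,"wx":0,"wy":0,"wz":0,"claw":1}]'; python3 plan.py .42 -.36 -47 13; python3 plan.py .505 -.3115 -82.7 16
```

```text
clock: 21.85
position: [0.454, 0.3609, 0.3294]
tool_rot: [0.002, 0.411, 0.912, 0.003]
force: [-0.3, -0.5, -2.8]
gripper_width: 0.0147
grasp_force: 59.1
from [0.454  0.3609] 41.43 z 0.3294 rows 13 x -0.0613 y -0.0036 wz 0.1187
from [0.454  0.3609] 41.43 z 0.3294 rows 16 x -0.0482 y 0.0186 wz 0.1354
```

```bash
python3 plan.py .505 -.3115 -27 15
```

```text
from [0.454  0.3609] 41.43 z 0.3294 rows 15 x -0.0475 y -0.0043 wz 0.0796
```

```bash
python3 -m creep '[{"x":-0.0475,"y":-0.0043,"z":0,"wx":0,"wy":0,"wz":0.0796,"claw":1},{"x":-0.0475,"y":-0.0043,"z":0,"wx":0,"wy":0,"wz":0.0796,"claw":1},{"x":-0.0475,"y":-0.0043,"z":0,"wx":0,"wy":0,"wz":0.0796,"claw":1},{"x":-0.0475,"y":-0.0043,"z":0,"wx":0,"wy":0,"wz":0.0796,"claw":1},{"x":-0.0475,"y":-0.0043,"z":0,"wx":0,"wy":0,"wz":0.0796,"claw":1},{"x":-0.0475,"y":-0.0043,"z":0,"wx":0,"wy":0,"wz":0.0796,"claw":1},{"x":-0.0475,"y":-0.0043,"z":0,"wx":0,"wy":0,"wz":0.0796,"claw":1},{"x":-0.0475,"y":-0.0043,"z":0,"wx":0,"wy":0,"wz":0.0796,"claw":1},{"x":-0.0475,"y":-0.0043,"z":0,"wx":0,"wy":0,"wz":0.0796,"claw":1},{"x":-0.0475,"y":-0.0043,"z":0,"wx":0,"wy":0,"wz":0.0796,"claw":1},{"x":-0.0475,"y":-0.0043,"z":0,"wx":0,"wy":0,"wz":0.0796,"claw":1},{"x":-0.0475,"y":-0.0043,"z":0,"wx":0,"wy":0,"wz":0.0796,"claw":1},{"x":-0.0475,"y":-0.0043,"z":0,"wx":0,"wy":0,"wz":0.0796,"claw":1},{"x":-0.0475,"y":-0.0043,"z":0,"wx":0,"wy":0,"wz":0.0796,"claw":1},{"x":-0.0475,"y":-0.0043,"z":0,"wx":0,"wy":0,"wz":0.0796,"claw":1},{"x":0,"y":0,"z":0,"wx":0,"wy":0,"wz":0.162,"claw":1},{"x":0,"y":0,"z":0,"wx":0,"wy":0,"wz":0.162,"claw":1},{"x":0,"y":0,"z":0,"wx":0,"wy":0,"wz":0.162,"claw":1},{"x":0,"y":0,"z":0,"wx":0,"wy":0,"wz":0.162,"claw":1},{"x":0,"y":0,"z":0,"wx":0,"wy":0,"wz":0.162,"claw":1}]'; python3 -m creep '[{"x":0,"y":0,"z":0,"wx":0,"wy":0,"wz":0.162,"claw":1},{"x":0,"y":0,"z":0,"wx":0,"wy":0,"wz":0,"claw":1},{"x":0,"y":0,"z":0,"wx":0,"wy":0,"wz":0,"claw":1}]';  python3 plan.py .505 -.3115 -82.7 1; python3 look.py w7
```

```text
clock: 24.35
position: [0.5023, -0.3108, 0.3218]
tool_rot: [-0.002, 0.99, 0.142, -0.002]
force: [-0.2, -0.3, -1.6]
gripper_width: 0.0143
grasp_force: 59.1
clock: 24.72
position: [0.5031, -0.3114, 0.3236]
tool_rot: [-0.001, 0.998, 0.065, -0.001]
force: [-0.1, -0.0, -2.4]
gripper_width: 0.0146
grasp_force: 59.1
from [ 0.5031 -0.3114] -82.55 z 0.3236 rows 1 x 0.0018 y 0.0003 wz 0.0026
```

View pics/w7.png

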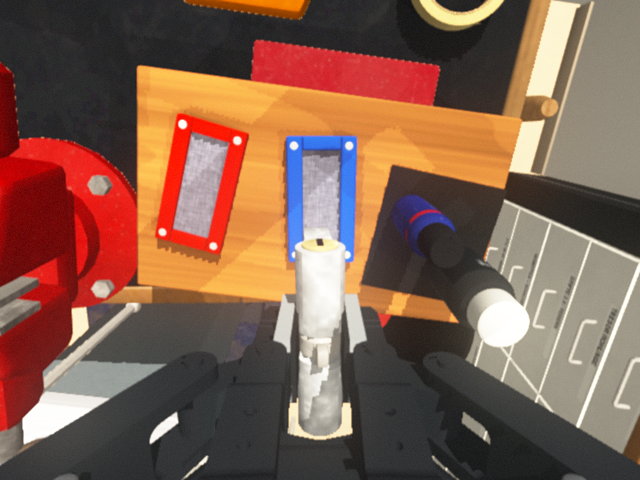

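Blue recess near (322,200), red (203,185), both bottles standing on the mat. Measure both cradles.

Run:
```python
from h import *
c=dict(np.load('w7.npz')); c['R']=R.from_quat(np.roll(c['rotation'],-1)).as_matrix()
P=depth(c);Z=P[...,2]; hsv=cv2.cvtColor(c['frame'],cv2.COLOR_RGB2HSV).astype(int);H,S,V=hsv[...,0],hsv[...,1],hsv[...,2]
def rep(nm,m,z):
    k,lab,st,ce=cv2.connectedComponentsWithStats(m.astype(np.uint8)); i=1+np.argmax(st[1:,4])
    cn=max(cv2.findContours((lab==i).astype(np.uint8),0,1)[0],key=cv2.contourArea)
    W=onz(c,cn[:,0],z); print(nm,st[i].tolist(),np.median(Z[lab==i]).round(4),cv2.minAreaRect((W[:,:2]*1000).astype(np.float32)))
w=np.zeros((480,640),bool);w[100:262,150:365]=1
rep('blue',w&(H>95)&(H<130)&(S>120)&(Z>.1)&(Z<.116),.108)
rep('red',w&((H<8)|(H>172))&(S>120)&(Z>.1)&(Z<.116),.108)
l=w.copy();l[:,:165]=0;l[:,250:]=0
rep('redrec',l&(S<60)&(V>60)&(Z>.09)&(Z<.1075),.102)
```

```text
blue [286, 136, 71, 126, 3763] 0.1087 ((505.364013671875, -311.2232971191406), (114.92361450195312, 61.11050033569336), 7.2732625007629395)
red [155, 113, 94, 141, 5077] 0.1087 ((504.40667724609375, -201.48599243164062), (62.751155853271484, 116.17858123779297), 80.90149688720703)
redrec [174, 133, 54, 104, 3509] 0.1032 ((503.4375915527344, -199.746337890625), (32.6511116027832, 90.53861236572266), 80.8008804321289)
```

```bash
python3 -m creep '[{"x":0.002,"y":0,"z":0.05,"wx":0,"wy":0,"wz":0,"claw":1},{"x":0,"y":0,"z":0.06,"wx":0,"wy":0,"wz":0,"claw":1},{"x":0,"y":0,"z":0.06,"wx":0,"wy":0,"wz":0,"claw":1},{"x":0,"y":0,"z":0.03,"wx":0,"wy":0,"wz":0,"claw":1},{"x":0,"y":0,"z":0.008,"wx":0,"wy":0,"wz":0,"claw":1},{"x":0,"y":0,"z":0,"wx":0,"wy":0,"wz":0,"claw":1},{"x":0,"y":0,"z":0,"wx":0,"wy":0,"wz":0,"claw":1}]'
```

```text
clock: 25.65
position: [0.5074, -0.3129, 0.1196]
tool_rot: [0.001, 0.998, 0.064, 0.002]
force: [0.1, -0.0, -2.4]
gripper_width: 0.0146
grasp_force: 59.1
```

```bash
python3 -m creep '[{"x":0,"y":0,"z":0.005,"wx":0,"wy":0,"wz":0,"claw":1},{"x":0,"y":0,"z":0.002,"wx":0,"wy":0,"wz":0,"claw":1},{"x":0,"y":0,"z":0,"wx":0,"wy":0,"wz":0,"claw":1}]'
```

```text
clock: 26.02
position: [0.5063, -0.312, 0.1111]
tool_rot: [0.0, 0.998, 0.064, 0.0]
force: [0.1, 0.1, 1.6]
gripper_width: 0.0146
grasp_force: 59.5
```

```bash
python3 -m creep '[{"x":0,"y":0,"z":0,"wx":0,"wy":0,"wz":0,"claw":0.7},{"x":0,"y":0,"z":0,"wx":0,"wy":0,"wz":0,"claw":0.5},{"x":0,"y":0,"z":0,"wx":0,"wy":0,"wz":0,"claw":0.5},{"x":0,"y":0,"z":-0.03,"wx":0,"wy":0,"wz":0,"claw":0.5},{"x":0,"y":0,"z":-0.06,"wx":0,"wy":0,"wz":0,"claw":0.5},{"x":0,"y":0,"z":-0.06,"wx":0,"wy":0,"wz":0,"claw":0.5},{"x":0,"y":0,"z":-0.04,"wx":0,"wy":0,"wz":-0.162,"claw":0.5},{"x":0,"y":0,"z":0,"wx":0,"wy":0,"wz":-0.162,"claw":0.5},{"x":0,"y":0,"z":0,"wx":0,"wy":0,"wz":-0.162,"claw":0.5},{"x":0,"y":0,"z":0,"wx":0,"wy":0,"wz":-0.162,"claw":0.5},{"x":0,"y":0,"z":0,"wx":0,"wy":0,"wz":-0.162,"claw":0.5},{"x":0,"y":0,"z":0,"wx":0,"wy":0,"wz":-0.162,"claw":0.5},{"x":0,"y":0,"z":0,"wx":0,"wy":0,"wz":0,"claw":0.5}]';  python3 plan.py .5126 .2965 44.2 14; python3 look.py w8 nickel,.5055,-.311,.05,.125,.147,.132
```

```text
clock: 27.65
position: [0.5057, -0.3117, 0.3001]
tool_rot: [-0.0, 0.853, 0.522, -0.0]
force: [0.4, -0.7, -0.3]
gripper_width: 0.0427
grasp_force: 0.0
from [ 0.5057 -0.3117] -27.1 z 0.3001 rows 14 x 0.0461 y 0.0054 wz -0.0889
nickel [277, 181, 83, 65, 1820] z 0.1343 circ [ 504.4 -307.9   36.2] rect [[504.5, -308.9], [72.3, 16.8], 7.3]
```

Nickel lies in the blue recess at (504.5, −309), yaw 7.3°. Now to the brass one.

```bash
python3 -m creep '[{"x":0.0461,"y":0.0054,"z":0,"wx":0,"wy":0,"wz":-0.0889,"claw":0.5},{"x":0.0461,"y":0.0054,"z":0,"wx":0,"wy":0,"wz":-0.0889,"claw":0.5},{"x":0.0461,"y":0.0054,"z":0,"wx":0,"wy":0,"wz":-0.0889,"claw":0.5},{"x":0.0461,"y":0.0054,"z":0,"wx":0,"wy":0,"wz":-0.0889,"claw":0.5},{"x":0.0461,"y":0.0054,"z":0,"wx":0,"wy":0,"wz":-0.0889,"claw":0.5},{"x":0.0461,"y":0.0054,"z":0,"wx":0,"wy":0,"wz":-0.0889,"claw":0.5},{"x":0.0461,"y":0.0054,"z":0,"wx":0,"wy":0,"wz":-0.0889,"claw":0.5},{"x":0.0461,"y":0.0054,"z":0,"wx":0,"wy":0,"wz":-0.0889,"claw":0.5},{"x":0.0461,"y":0.0054,"z":0,"wx":0,"wy":0,"wz":-0.0889,"claw":0.5},{"x":0.0461,"y":0.0054,"z":0,"wx":0,"wy":0,"wz":-0.0889,"claw":0.5},{"x":0.0461,"y":0.0054,"z":0,"wx":0,"wy":0,"wz":-0.0889,"claw":0.5},{"x":0.0461,"y":0.0054,"z":0,"wx":0,"wy":0,"wz":-0.0889,"claw":0.5},{"x":0.0461,"y":0.0054,"z":0,"wx":0,"wy":0,"wz":-0.0889,"claw":0.5},{"x":0.0461,"y":0.0054,"z":0,"wx":0,"wy":0,"wz":-0.0889,"claw":0.5},{"x":0,"y":0,"z":0,"wx":0,"wy":0,"wz":0,"claw":0.52},{"x":0,"y":0,"z":0,"wx":0,"wy":0,"wz":0,"claw":0.52}]' 60; python3 look.py w9 brass,.513,.297,.045,.0655,.085,.068 block,.4466,.2938,.03,.06,.075,.068; python3 plan.py .5126 .2965 44.2 1
```

```text
clock: 29.7
position: [0.512, 0.2969, 0.3003]
tool_rot: [0.0, 0.389, 0.921, -0.0]
force: [0.4, 0.1, -0.4]
gripper_width: 0.0406
grasp_force: 0.0
brass [311, 168, 18, 67, 1075] z 0.0703 circ [512.6 296.4  32.1] rect [[512.8, 296.4], [16.5, 63.6], 43.8]
block [248, 137, 36, 36, 1109] z 0.0687 circ [446.8 293.4  20.7] rect [[446.8, 293.4], [30.6, 30.1], 49.0]
from [0.5123 0.2964] 44.21 z 0.3003 rows 1 x -0.0001 y 0.0003 wz 0.0002
```

```bash
python3 -m creep '[{"x":0,"y":0,"z":0.05,"wx":0,"wy":0,"wz":0,"claw":0.52},{"x":0,"y":0,"z":0.06,"wx":0,"wy":0,"wz":0,"claw":0.52},{"x":0,"y":0,"z":0.06,"wx":0,"wy":0,"wz":0,"claw":0.52},{"x":0,"y":0,"z":0.05,"wx":0,"wy":0,"wz":0,"claw":0.52},{"x":0,"y":0,"z":0.027,"wx":0,"wy":0,"wz":0,"claw":0.52},{"x":0,"y":0,"z":0.008,"wx":0,"wy":0,"wz":0,"claw":0.52},{"x":0,"y":0,"z":0,"wx":0,"wy":0,"wz":0,"claw":0.6},{"x":0,"y":0,"z":0,"wx":0,"wy":0,"wz":0,"claw":1},{"x":0,"y":0,"z":0,"wx":0,"wy":0,"wz":0,"claw":1},{"x":0,"y":0,"z":0,"wx":0,"wy":0,"wz":0,"claw":1}]' 60; python3 -m creep '[{"x":0,"y":0,"z":-0.02,"wx":0,"wy":0,"wz":0,"claw":1},{"x":0,"y":0,"z":-0.05,"wx":0,"wy":0,"wz":0,"claw":1},{"x":0,"y":0,"z":-0.06,"wx":0,"wy":0,"wz":0,"claw":1},{"x":0,"y":0,"z":-0.06,"wx":0,"wy":0,"wz":0,"claw":1},{"x":0,"y":0,"z":-0.06,"wx":0,"wy":0,"wz":0,"claw":1},{"x":0,"y":0,"z":-0.03,"wx":0,"wy":0,"wz":0,"claw":1},{"x":0,"y":0,"z":0,"wx":0,"wy":0,"wz":0,"claw":1}]'; python3 plan.py .504 -.2005 -27 13
```

```text
clock: 31.0
position: [0.5136, 0.2975, 0.0473]
tool_rot: [0.002, 0.388, 0.922, 0.001]
force: [1.5, -2.2, 5.0]
gripper_width: 0.0146
grasp_force: 58.9
clock: 31.88
position: [0.5129, 0.298, 0.3295]
tool_rot: [0.002, 0.388, 0.922, 0.003]
force: [-0.5, -0.3, -2.2]
gripper_width: 0.0146
grasp_force: 59.0
from [0.5129 0.298 ] 44.34 z 0.3295 rows 13 x -0.0400 y -0.0088 wz 0.0958
```

```bash
python3 -m creep '[{"x":-0.04,"y":-0.0088,"z":0,"wx":0,"wy":0,"wz":0.0958,"claw":1},{"x":-0.04,"y":-0.0088,"z":0,"wx":0,"wy":0,"wz":0.0958,"claw":1},{"x":-0.04,"y":-0.0088,"z":0,"wx":0,"wy":0,"wz":0.0958,"claw":1},{"x":-0.04,"y":-0.0088,"z":0,"wx":0,"wy":0,"wz":0.0958,"claw":1},{"x":-0.04,"y":-0.0088,"z":0,"wx":0,"wy":0,"wz":0.0958,"claw":1},{"x":-0.04,"y":-0.0088,"z":0,"wx":0,"wy":0,"wz":0.0958,"claw":1},{"x":-0.04,"y":-0.0088,"z":0,"wx":0,"wy":0,"wz":0.0958,"claw":1},{"x":-0.04,"y":-0.0088,"z":0,"wx":0,"wy":0,"wz":0.0958,"claw":1},{"x":-0.04,"y":-0.0088,"z":0,"wx":0,"wy":0,"wz":0.0958,"claw":1},{"x":-0.04,"y":-0.0088,"z":0,"wx":0,"wy":0,"wz":0.0958,"claw":1},{"x":-0.04,"y":-0.0088,"z":0,"wx":0,"wy":0,"wz":0.0958,"claw":1},{"x":-0.04,"y":-0.0088,"z":0,"wx":0,"wy":0,"wz":0.0958,"claw":1},{"x":-0.04,"y":-0.0088,"z":0,"wx":0,"wy":0,"wz":0.0958,"claw":1},{"x":0,"y":0,"z":0,"wx":0,"wy":0,"wz":0.18,"claw":1},{"x":0,"y":0,"z":0,"wx":0,"wy":0,"wz":0.18,"claw":1},{"x":0,"y":0,"z":0,"wx":0,"wy":0,"wz":0.18,"claw":1},{"x":0,"y":0,"z":0,"wx":0,"wy":0,"wz":0.18,"claw":1},{"x":0,"y":0,"z":0,"wx":0,"wy":0,"wz":0.18,"claw":1},{"x":0,"y":0,"z":0,"wx":0,"wy":0,"wz":0.18,"claw":1},{"x":0,"y":0,"z":0,"wx":0,"wy":0,"wz":0.18,"claw":1}]'; python3 -m creep '[{"x":0,"y":0,"z":0,"wx":0,"wy":0,"wz":0,"claw":1},{"x":0,"y":0,"z":0,"wx":0,"wy":0,"wz":0,"claw":1}]'; python3 plan.py .504 -.2005 -99.1 1
```

```text
clock: 34.38
position: [0.5012, -0.2006, 0.322]
tool_rot: [-0.001, 0.997, -0.083, -0.003]
force: [1.4, -0.4, -1.3]
gripper_width: 0.0145
grasp_force: 59.0
clock: 34.62
position: [0.5021, -0.2012, 0.3237]
tool_rot: [-0.001, 0.997, -0.079, -0.001]
force: [0.9, 0.6, -1.8]
gripper_width: 0.0143
grasp_force: 59.0
from [ 0.5021 -0.2012] -99.08 z 0.3237 rows 1 x 0.0017 y -0.0010 wz 0.0004
```

```bash
python3 -m creep '[{"x":0.002,"y":0,"z":0.05,"wx":0,"wy":0,"wz":0,"claw":1},{"x":0,"y":0,"z":0.06,"wx":0,"wy":0,"wz":0,"claw":1},{"x":0,"y":0,"z":0.06,"wx":0,"wy":0,"wz":0,"claw":1},{"x":0,"y":0,"z":0.03,"wx":0,"wy":0,"wz":0,"claw":1},{"x":0,"y":0,"z":0.008,"wx":0,"wy":0,"wz":0,"claw":1},{"x":0,"y":0,"z":0.004,"wx":0,"wy":0,"wz":0,"claw":1},{"x":0,"y":0,"z":0.002,"wx":0,"wy":0,"wz":0,"claw":1},{"x":0,"y":0,"z":0.001,"wx":0,"wy":0,"wz":0,"claw":1},{"x":0,"y":0,"z":0,"wx":0,"wy":0,"wz":0,"claw":1}]'
```

```text
clock: 35.75
position: [0.5057, -0.2024, 0.1114]
tool_rot: [0.0, 0.997, -0.08, 0.001]
force: [0.5, -0.1, -0.9]
gripper_width: 0.0147
grasp_force: 59.1
```

```bash
python3 -m creep '[{"x":0,"y":0,"z":0,"wx":0,"wy":0,"wz":0,"claw":0.7},{"x":0,"y":0,"z":0,"wx":0,"wy":0,"wz":0,"claw":0.5},{"x":0,"y":0,"z":0,"wx":0,"wy":0,"wz":0,"claw":0.5},{"x":0,"y":0,"z":-0.03,"wx":0,"wy":0,"wz":0,"claw":0.5},{"x":0,"y":0,"z":-0.06,"wx":0,"wy":0,"wz":0,"claw":0.5},{"x":0,"y":0,"z":-0.06,"wx":0,"wy":0,"wz":0,"claw":0.5},{"x":0,"y":0,"z":-0.06,"wx":0,"wy":0,"wz":-0.18,"claw":0},{"x":0,"y":0,"z":0,"wx":0,"wy":0,"wz":-0.18,"claw":0},{"x":0,"y":0,"z":0,"wx":0,"wy":0,"wz":0,"claw":0}]';  python3 plan.py .460 -.4455 -47.2 6; python3 look.py w10 brass,.504,-.2005,.05,.125,.147,.132 nickel,.5045,-.309,.05,.125,.147,.132 spray,.506,-.396,.03,.207,.225,.215 glue,.460,-.445,.03,.21,.23,.22
```

```text
clock: 36.88
position: [0.505, -0.2021, 0.3211]
tool_rot: [0.0, 0.995, 0.098, 0.001]
force: [-0.3, 1.0, -0.1]
gripper_width: 0.0855
grasp_force: 0.0
from [ 0.505  -0.2021] -78.72 z 0.3211 rows 6 x -0.0239 y 0.0343 wz -0.0917
brass [297, 172, 43, 74, 1432] z 0.1343 circ [ 505.8 -199.9   32.5] rect [[505.9, -199.9], [16.7, 65.1], 80.8]
nickel [426, 192, 32, 83, 1607] z 0.1341 circ [ 505.2 -308.8   36.8] rect [[504.9, -308.3], [73.2, 17.5], 7.2]
spray [573, 271, 44, 38, 1284] z 0.2153 circ [ 505.6 -391.1   15.7] rect [[505.3, -391.1], [31.1, 25.4], 71.6]
glue [609, 338, 31, 50, 1163] z 0.2193 circ [ 459.4 -434.9   20.8] rect [[457.0, -429.3], [41.3, 20.5], 24.1]
```

View pics/w10.png

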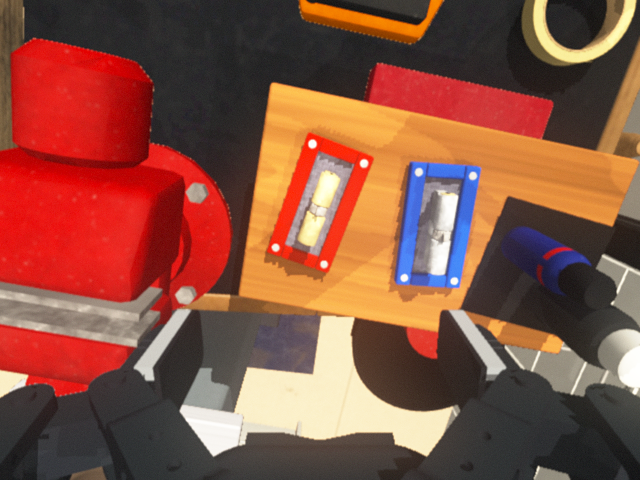

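Brass sits in the red recess (318,208) and nickel in the blue (440,225). Now fetch the glue bottle.

```bash
python3 -m creep '[{"x":-0.0239,"y":0.0343,"z":0,"wx":0,"wy":0,"wz":-0.0917,"claw":0},{"x":-0.0239,"y":0.0343,"z":0,"wx":0,"wy":0,"wz":-0.0917,"claw":0},{"x":-0.0239,"y":0.0343,"z":0,"wx":0,"wy":0,"wz":-0.0917,"claw":0},{"x":-0.0239,"y":0.0343,"z":0,"wx":0,"wy":0,"wz":-0.0917,"claw":0},{"x":-0.0239,"y":0.0343,"z":0,"wx":0,"wy":0,"wz":-0.0917,"claw":0},{"x":-0.0239,"y":0.0343,"z":0,"wx":0,"wy":0,"wz":-0.0917,"claw":0},{"x":0,"y":0,"z":0,"wx":0,"wy":0,"wz":0,"claw":0},{"x":0,"y":0,"z":0,"wx":0,"wy":0,"wz":0,"claw":0}]';  python3 plan.py .460 -.4455 -47.2 1; python3 look.py w11 spray,.506,-.394,.03,.207,.225,.215 glue,.460,-.445,.025,.21,.23,.22
```

```text
clock: 37.92
position: [0.4598, -0.4449, 0.3184]
tool_rot: [-0.002, 0.931, 0.365, -0.0]
force: [1.0, 0.5, -0.5]
gripper_width: 0.0852
grasp_force: 0.0
from [ 0.4598 -0.4449] -47.21 z 0.3184 rows 1 x -0.0003 y 0.0006 wz -0.0002
spray [289, 111, 43, 44, 1501] z 0.2156 circ [ 504.3 -395.    12.8] rect [[504.3, -395.0], [24.7, 25.0], 42.7]
glue [291, 212, 55, 56, 2445] z 0.2202 circ [ 459.6 -442.7   18.5] rect [[459.7, -442.6], [36.1, 34.1], 42.8]
```

```bash
python3 -m creep '[{"x":0,"y":0,"z":0.05,"wx":0,"wy":0,"wz":0,"claw":0},{"x":0,"y":0,"z":0.06,"wx":0,"wy":0,"wz":0,"claw":0},{"x":0,"y":0,"z":0.035,"wx":0,"wy":0,"wz":0,"claw":0},{"x":0,"y":0,"z":0.0155,"wx":0,"wy":0,"wz":0,"claw":0},{"x":0,"y":0,"z":0,"wx":0,"wy":0,"wz":0,"claw":0.3},{"x":0,"y":0,"z":0,"wx":0,"wy":0,"wz":0,"claw":1},{"x":0,"y":0,"z":0,"wx":0,"wy":0,"wz":0,"claw":1},{"x":0,"y":0,"z":0,"wx":0,"wy":0,"wz":0,"claw":1},{"x":0,"y":0,"z":0,"wx":0,"wy":0,"wz":0,"claw":1}]' 40; python3 -m creep '[{"x":0,"y":0,"z":-0.02,"wx":0,"wy":0,"wz":0,"claw":1},{"x":0,"y":0,"z":-0.05,"wx":0,"wy":0,"wz":0,"claw":1},{"x":0,"y":0,"z":-0.06,"wx":0,"wy":0,"wz":0,"claw":1},{"x":0,"y":0,"z":-0.06,"wx":0,"wy":0,"wz":0,"claw":1},{"x":0,"y":0,"z":0,"wx":0,"wy":0,"wz":0,"claw":1}]'; python3 plan.py .4199 .3303 43 17
```

```text
clock: 39.1
position: [0.4615, -0.4468, 0.1626]
tool_rot: [0.002, 0.931, 0.366, 0.001]
force: [-1.3, 0.8, 6.8]
gripper_width: 0.0472
grasp_force: 41.3
clock: 39.72
position: [0.4629, -0.4486, 0.3593]
tool_rot: [0.008, 0.931, 0.366, 0.003]
force: [-0.9, 0.1, -1.4]
gripper_width: 0.0473
grasp_force: 41.6
from [ 0.4629 -0.4486] -47.09 z 0.3593 rows 17 x 0.0505 y -0.0070 wz -0.0925
```

```bash
python3 -m creep '[{"x":0.0505,"y":-0.007,"z":0,"wx":0,"wy":0,"wz":-0.0925,"claw":1},{"x":0.0505,"y":-0.007,"z":0,"wx":0,"wy":0,"wz":-0.0925,"claw":1},{"x":0.0505,"y":-0.007,"z":0,"wx":0,"wy":0,"wz":-0.0925,"claw":1},{"x":0.0505,"y":-0.007,"z":0,"wx":0,"wy":0,"wz":-0.0925,"claw":1},{"x":0.0505,"y":-0.007,"z":0,"wx":0,"wy":0,"wz":-0.0925,"claw":1},{"x":0.0505,"y":-0.007,"z":0,"wx":0,"wy":0,"wz":-0.0925,"claw":1},{"x":0.0505,"y":-0.007,"z":0,"wx":0,"wy":0,"wz":-0.0925,"claw":1},{"x":0.0505,"y":-0.007,"z":0,"wx":0,"wy":0,"wz":-0.0925,"claw":1},{"x":0.0505,"y":-0.007,"z":0,"wx":0,"wy":0,"wz":-0.0925,"claw":1},{"x":0.0505,"y":-0.007,"z":0,"wx":0,"wy":0,"wz":-0.0925,"claw":1},{"x":0.0505,"y":-0.007,"z":0,"wx":0,"wy":0,"wz":-0.0925,"claw":1},{"x":0.0505,"y":-0.007,"z":0,"wx":0,"wy":0,"wz":-0.0925,"claw":1},{"x":0.0505,"y":-0.007,"z":0,"wx":0,"wy":0,"wz":-0.0925,"claw":1},{"x":0.0505,"y":-0.007,"z":0,"wx":0,"wy":0,"wz":-0.0925,"claw":1},{"x":0.0505,"y":-0.007,"z":0,"wx":0,"wy":0,"wz":-0.0925,"claw":1},{"x":0.0505,"y":-0.007,"z":0,"wx":0,"wy":0,"wz":-0.0925,"claw":1},{"x":0.0505,"y":-0.007,"z":0,"wx":0,"wy":0,"wz":-0.0925,"claw":1},{"x":0,"y":0,"z":0,"wx":0,"wy":0,"wz":0,"claw":1},{"x":0,"y":0,"z":0,"wx":0,"wy":0,"wz":0,"claw":1},{"x":0,"y":0,"z":0,"wx":0,"wy":0,"wz":0,"claw":1}]'; python3 plan.py .4199 .3303 43 1
```

```text
clock: 42.22
position: [0.4174, 0.3324, 0.3494]
tool_rot: [0.0, 0.399, 0.917, -0.0]
force: [-0.9, 0.5, -2.0]
gripper_width: 0.0471
grasp_force: 41.6
from [0.4174 0.3324] 42.92 z 0.3494 rows 1 x -0.0033 y 0.0004 wz -0.0015
```

```bash
python3 -m creep '[{"x":-0.0033,"y":0.0004,"z":0.05,"wx":0,"wy":0,"wz":0,"claw":1},{"x":0,"y":0,"z":0.06,"wx":0,"wy":0,"wz":0,"claw":1},{"x":0,"y":0,"z":0.06,"wx":0,"wy":0,"wz":0,"claw":1},{"x":0,"y":0,"z":0.05,"wx":0,"wy":0,"wz":0,"claw":1},{"x":0,"y":0,"z":0.02,"wx":0,"wy":0,"wz":0,"claw":1},{"x":0,"y":0,"z":0.003,"wx":0,"wy":0,"wz":0,"claw":1},{"x":0,"y":0,"z":0,"wx":0,"wy":0,"wz":0,"claw":1},{"x":0,"y":0,"z":0,"wx":0,"wy":0,"wz":0,"claw":1}]'; python3 plan.py .4199 .3303 43 1
```

```text
clock: 43.22
position: [0.4208, 0.3319, 0.1085]
tool_rot: [0.001, 0.399, 0.917, 0.001]
force: [-0.9, -0.2, -1.4]
gripper_width: 0.0473
grasp_force: 41.7
from [0.4208 0.3319] 42.99 z 0.1085 rows 1 x -0.0005 y -0.0018 wz -0.0003
```

```bash
python3 -m creep '[{"x":-0.0005,"y":-0.0018,"z":0.003,"wx":0,"wy":0,"wz":0,"claw":1},{"x":0,"y":0,"z":0.003,"wx":0,"wy":0,"wz":0,"claw":1},{"x":0,"y":0,"z":0.001,"wx":0,"wy":0,"wz":0,"claw":1},{"x":0,"y":0,"z":0,"wx":0,"wy":0,"wz":0,"claw":1}]'; python3 plan.py .4199 .3303 43 1
```

```text
clock: 43.72
position: [0.4187, 0.3299, 0.1016]
tool_rot: [0.0, 0.398, 0.917, 0.0]
force: [-1.8, -2.1, 7.2]
gripper_width: 0.0475
grasp_force: 42.6
from [0.4187 0.3299] 43.04 z 0.1016 rows 1 x -0.0005 y 0.0012 wz 0.0007
```

```bash
python3 -m creep '[{"x":0,"y":0,"z":0,"wx":0,"wy":0,"wz":0,"claw":0.4},{"x":0,"y":0,"z":0,"wx":0,"wy":0,"wz":0,"claw":0},{"x":0,"y":0,"z":0,"wx":0,"wy":0,"wz":0,"claw":0},{"x":0,"y":0,"z":-0.03,"wx":0,"wy":0,"wz":0,"claw":0},{"x":0,"y":0,"z":-0.06,"wx":0,"wy":0,"wz":0,"claw":0},{"x":0,"y":0,"z":-0.06,"wx":0,"wy":0,"wz":0,"claw":0},{"x":0,"y":0,"z":-0.06,"wx":0,"wy":0,"wz":0,"claw":0},{"x":0,"y":0,"z":0,"wx":0,"wy":0,"wz":0,"claw":0}]'; python3 look.py w12 glue,.4187,.3298,.03,.153,.165,.159 block,.4466,.2938,.03,.06,.075,.068; python3 plan.py .506 -.396 -47 16
```

```text
clock: 44.72
position: [0.4216, 0.3319, 0.3167]
tool_rot: [0.004, 0.399, 0.917, 0.006]
force: [0.3, -0.1, -0.0]
gripper_width: 0.0854
grasp_force: 0.0
glue [285, 196, 45, 45, 1602] z 0.1591 circ [415.7 327.7  17.8] rect [[415.7, 327.5], [34.0, 34.8], 42.8]
block [293, 236, 31, 21, 478] z 0.0686 circ [449.  290.5  17.8] rect [[450.0, 289.4], [30.6, 21.5], 43.1]
from [0.4199 0.3307] 43.02 z 0.3131 rows 16 x -0.0505 y 0.0053 wz 0.0982
```

```bash
python3 -m creep '[{"x":0,"y":0,"z":0,"wx":0,"wy":0,"wz":0,"claw":0},{"x":0,"y":0,"z":0,"wx":0,"wy":0,"wz":0,"claw":0}]'; python3 look.py w12 glue,.4187,.3298,.03,.153,.165,.159 block,.4466,.2938,.03,.06,.075,.068; python3 plan.py .506 -.396 -47 16
```

```text
clock: 45.02
position: [0.4172, 0.329, 0.3074]
tool_rot: [-0.001, 0.399, 0.917, -0.002]
force: [-0.5, -0.6, 0.2]
gripper_width: 0.0855
grasp_force: 0.0
glue [295, 199, 46, 47, 1689] z 0.1591 circ [415.7 327.7  17.9] rect [[415.6, 327.9], [33.8, 35.5], 43.0]
block [302, 240, 32, 21, 469] z 0.0687 circ [448.9 290.8  17.9] rect [[450.0, 289.7], [31.1, 21.1], 43.0]
from [0.4174 0.3291] 43.02 z 0.3076 rows 16 x -0.0504 y 0.0054 wz 0.0982
```

The straight-down look disagrees with the first one by ~3 mm, possibly view bias; the fixed cameras can decide by comparing the cap's pixels before and now.

```bash
cat > cmp.py <<'E'
from h import *
cen={}
for n,wins in (('scene',{'glue':(245,285,190,230)}),('side',{'glue':(265,310,312,362)})):
    a=dict(np.load(n+'0.npz')); a['R']=R.from_quat(np.roll(a['rotation'],-1)).as_matrix()
    b=shot(n,n+'_now.png'); np.savez(n+'_now.npz',**b)
    for nm,(r0,r1,c0,c1) in wins.items():
        for t,c in (('0',a),('now',b)):
            f=c['frame'][r0:r1,c0:c1].astype(int); P=depth(c)[r0:r1,c0:c1]
            m=(np.hypot(P[...,0]-.4187,P[...,1]-.33)<.035)&(P[...,2]>.138)&(P[...,2]<.17)
            v,u=np.nonzero(m); print(n,nm,t,m.sum(),u.mean()+c0,v.mean()+r0, P[m].mean(0).round(4))
            cen[n,t]=(u.mean()+c0,v.mean()+r0)
        d=lambda t:onz(a,[cen[n,t]],.147)[0]
        print(n,'shift on plane z=.147 (mm)',((d('now')-d('0'))*1000).round(2))
E
python3 cmp.py
```

```text
scene glue 0 210 209.05238095238096 263.98571428571427 [0.4125 0.3325 0.1521]
scene glue now 207 210.256038647343 264.0193236714976 [0.4107 0.3304 0.1522]
scene shift on plane z=.147 (mm) [-1.62 -2.24  0.  ]
side glue 0 458 337.1659388646288 287.55676855895194 [0.4182 0.3385 0.1518]
side glue now 465 338.50967741935483 286.69032258064516 [0.4162 0.336  0.152 ]
side shift on plane z=.147 (mm) [-2.02 -2.78  0.  ]
```

```bash
python3 -m creep '[{"x":0.0006,"y":0.002,"z":0.05,"wx":0,"wy":0,"wz":0,"claw":0},{"x":0,"y":0,"z":0.06,"wx":0,"wy":0,"wz":0,"claw":0},{"x":0,"y":0,"z":0.06,"wx":0,"wy":0,"wz":0,"claw":0},{"x":0,"y":0,"z":0.025,"wx":0,"wy":0,"wz":0,"claw":0},{"x":0,"y":0,"z":0.01,"wx":0,"wy":0,"wz":0,"claw":0},{"x":0,"y":0,"z":0,"wx":0,"wy":0,"wz":0,"claw":0},{"x":0,"y":0,"z":0,"wx":0,"wy":0,"wz":0,"claw":0}]' 30;  python3 -m creep '[{"x":0,"y":0,"z":0,"wx":0,"wy":0,"wz":0,"claw":0.3},{"x":0,"y":0,"z":0,"wx":0,"wy":0,"wz":0,"claw":0.44},{"x":0,"y":0,"z":0,"wx":0,"wy":0,"wz":0,"claw":0.44},{"x":0,"y":0,"z":0,"wx":0,"wy":0,"wz":0,"claw":0.44},{"x":0,"y":0,"z":0,"wx":0,"wy":0,"wz":0,"claw":0.44}]'; python3 cmp.py | grep shift
```

```text
clock: 46.05
position: [0.4207, 0.3324, 0.1064]
tool_rot: [0.001, 0.399, 0.917, 0.001]
force: [-0.2, -0.7, -0.8]
gripper_width: 0.0853
grasp_force: 0.0
clock: 46.68
position: [0.4197, 0.3317, 0.1058]
tool_rot: [0.0, 0.399, 0.917, 0.0]
force: [-1.6, -1.3, 6.0]
gripper_width: 0.0483
grasp_force: 17.0
scene shift on plane z=.147 (mm) [2.82 0.74 0.  ]
side shift on plane z=.147 (mm) [-5.04 -5.38  0.  ]
```

```bash
python3 -m creep '[{"x":0,"y":0,"z":0,"wx":0,"wy":0,"wz":0,"claw":0.41},{"x":0,"y":0,"z":0,"wx":0,"wy":0,"wz":0,"claw":0.38},{"x":0,"y":0,"z":0,"wx":0,"wy":0,"wz":0,"claw":0.2},{"x":0,"y":0,"z":0,"wx":0,"wy":0,"wz":0,"claw":0},{"x":0,"y":0,"z":-0.03,"wx":0,"wy":0,"wz":0,"claw":0},{"x":0,"y":0,"z":-0.06,"wx":0,"wy":0,"wz":0,"claw":0},{"x":0,"y":0,"z":-0.06,"wx":0,"wy":0,"wz":0,"claw":0},{"x":0,"y":0,"z":-0.06,"wx":0,"wy":0,"wz":0,"claw":0},{"x":0,"y":0,"z":0,"wx":0,"wy":0,"wz":0,"claw":0},{"x":0,"y":0,"z":0,"wx":0,"wy":0,"wz":0,"claw":0},{"x":0,"y":0,"z":0,"wx":0,"wy":0,"wz":0,"claw":0}]'; python3 cmp.py; python3 plan.py .506 -.396 -47 16
```

```text
clock: 48.15
position: [0.4183, 0.3308, 0.3125]
tool_rot: [-0.001, 0.399, 0.917, -0.002]
force: [-0.4, 0.1, 0.6]
gripper_width: 0.0855
grasp_force: 0.0
scene glue 0 210 209.05238095238096 263.98571428571427 [0.4125 0.3325 0.1521]
scene glue now 204 210.10784313725492 263.98039215686276 [0.411  0.3306 0.1522]
scene shift on plane z=.147 (mm) [-1.28 -2.02  0.  ]
side glue 0 458 337.1659388646288 287.55676855895194 [0.4182 0.3385 0.1518]
side glue now 468 338.53846153846155 286.78846153846155 [0.4162 0.3361 0.1519]
side shift on plane z=.147 (mm) [-2.06 -2.46  0.  ]
from [0.4185 0.3308] 43.02 z 0.3126 rows 16 x -0.0505 y 0.0054 wz 0.0982
```

```bash
python3 -m creep '[{"x":0,"y":0,"z":0.05,"wx":0,"wy":0,"wz":0,"claw":0},{"x":0,"y":0,"z":0.06,"wx":0,"wy":0,"wz":0,"claw":0},{"x":0,"y":0,"z":0.06,"wx":0,"wy":0,"wz":0,"claw":0},{"x":0,"y":0,"z":0.03,"wx":0,"wy":0,"wz":0,"claw":0},{"x":0,"y":0,"z":0.012,"wx":0,"wy":0,"wz":0,"claw":0},{"x":0,"y":0,"z":0,"wx":0,"wy":0,"wz":0,"claw":0.3},{"x":0,"y":0,"z":0,"wx":0,"wy":0,"wz":0,"claw":1},{"x":0,"y":0,"z":0,"wx":0,"wy":0,"wz":0,"claw":1},{"x":0,"y":0,"z":0,"wx":0,"wy":0,"wz":0,"claw":1},{"x":0,"y":0,"z":0,"wx":0,"wy":0,"wz":0,"claw":1}]' 40;  python3 -m creep '[{"x":0,"y":0,"z":-0.004,"wx":0,"wy":0,"wz":0,"claw":1},{"x":0,"y":0,"z":-0.004,"wx":0,"wy":0,"wz":0,"claw":1},{"x":0,"y":0,"z":0,"wx":0,"wy":0,"wz":0,"claw":1},{"x":0,"y":0,"z":0,"wx":0,"wy":0,"wz":0,"claw":1}]'; python3 plan.py .4209 .3319 43 1
```

```text
clock: 49.5
position: [0.4204, 0.3321, 0.1047]
tool_rot: [0.001, 0.399, 0.917, 0.001]
force: [-1.6, -1.5, 6.6]
gripper_width: 0.0476
grasp_force: 40.9
clock: 50.0
position: [0.4192, 0.3314, 0.1106]
tool_rot: [-0.0, 0.399, 0.917, -0.0]
force: [-0.7, -0.7, -1.4]
gripper_width: 0.0473
grasp_force: 41.0
from [0.4192 0.3314] 43.02 z 0.1106 rows 1 x -0.0008 y 0.0016 wz 0.0003
```

```bash
python3 -m creep '[{"x":0,"y":0.0025,"z":0,"wx":0,"wy":0,"wz":0,"claw":1},{"x":0,"y":0,"z":0.004,"wx":0,"wy":0,"wz":0,"claw":1},{"x":0,"y":0,"z":0.003,"wx":0,"wy":0,"wz":0,"claw":1},{"x":0,"y":0,"z":0.001,"wx":0,"wy":0,"wz":0,"claw":1},{"x":0,"y":0,"z":0,"wx":0,"wy":0,"wz":0,"claw":1}]'; python3 -m creep '[{"x":0,"y":0,"z":0,"wx":0,"wy":0,"wz":0,"claw":0.41},{"x":0,"y":0,"z":0,"wx":0,"wy":0,"wz":0,"claw":0.38},{"x":0,"y":0,"z":0,"wx":0,"wy":0,"wz":0,"claw":0.2},{"x":0,"y":0,"z":0,"wx":0,"wy":0,"wz":0,"claw":0},{"x":0,"y":0,"z":-0.03,"wx":0,"wy":0,"wz":0,"claw":0},{"x":0,"y":0,"z":-0.06,"wx":0,"wy":0,"wz":0,"claw":0},{"x":0,"y":0,"z":-0.06,"wx":0,"wy":0,"wz":0,"claw":0},{"x":0,"y":0,"z":-0.06,"wx":0,"wy":0,"wz":0,"claw":0},{"x":0,"y":0,"z":0,"wx":0,"wy":0,"wz":0,"claw":0},{"x":0,"y":0,"z":0,"wx":0,"wy":0,"wz":0,"claw":0}]'; python3 cmp.py|grep shift; python3 plan.py .506 -.396 -47 16
```

```text
clock: 50.62
position: [0.4215, 0.3332, 0.1047]
tool_rot: [0.0, 0.399, 0.917, -0.0]
force: [-3.6, -2.8, 10.4]
gripper_width: 0.0474
grasp_force: 42.5
clock: 51.88
position: [0.421, 0.3331, 0.3126]
tool_rot: [-0.0, 0.399, 0.917, -0.0]
force: [0.2, -0.1, -0.5]
gripper_width: 0.0852
grasp_force: 0.0
scene shift on plane z=.147 (mm) [-0.44 -0.98  0.  ]
side shift on plane z=.147 (mm) [-1.18 -1.62  0.  ]
from [0.4201 0.3325] 43.02 z 0.3106 rows 16 x -0.0506 y 0.0052 wz 0.0982
```

Within ~1.5 mm now. On to the spray can.

```bash
python3 -m creep '[{"x":-0.0506,"y":0.0052,"z":0,"wx":0,"wy":0,"wz":0.0982,"claw":0},{"x":-0.0506,"y":0.0052,"z":0,"wx":0,"wy":0,"wz":0.0982,"claw":0},{"x":-0.0506,"y":0.0052,"z":0,"wx":0,"wy":0,"wz":0.0982,"claw":0},{"x":-0.0506,"y":0.0052,"z":0,"wx":0,"wy":0,"wz":0.0982,"claw":0},{"x":-0.0506,"y":0.0052,"z":0,"wx":0,"wy":0,"wz":0.0982,"claw":0},{"x":-0.0506,"y":0.0052,"z":0,"wx":0,"wy":0,"wz":0.0982,"claw":0},{"x":-0.0506,"y":0.0052,"z":0,"wx":0,"wy":0,"wz":0.0982,"claw":0},{"x":-0.0506,"y":0.0052,"z":0,"wx":0,"wy":0,"wz":0.0982,"claw":0},{"x":-0.0506,"y":0.0052,"z":0,"wx":0,"wy":0,"wz":0.0982,"claw":0},{"x":-0.0506,"y":0.0052,"z":0,"wx":0,"wy":0,"wz":0.0982,"claw":0},{"x":-0.0506,"y":0.0052,"z":0,"wx":0,"wy":0,"wz":0.0982,"claw":0},{"x":-0.0506,"y":0.0052,"z":0,"wx":0,"wy":0,"wz":0.0982,"claw":0},{"x":-0.0506,"y":0.0052,"z":0,"wx":0,"wy":0,"wz":0.0982,"claw":0},{"x":-0.0506,"y":0.0052,"z":0,"wx":0,"wy":0,"wz":0.0982,"claw":0},{"x":-0.0506,"y":0.0052,"z":0,"wx":0,"wy":0,"wz":0.0982,"claw":0},{"x":-0.0506,"y":0.0052,"z":0,"wx":0,"wy":0,"wz":0.0982,"claw":0},{"x":0,"y":0,"z":0,"wx":0,"wy":0,"wz":0,"claw":0},{"x":0,"y":0,"z":0,"wx":0,"wy":0,"wz":0,"claw":0},{"x":0,"y":0,"z":0,"wx":0,"wy":0,"wz":0,"claw":0}]'; python3 plan.py .5055 -.3957 -47 1;python3 look.py w13 spray,.506,-.395,.03,.207,.225,.215
```

```text
clock: 54.35
position: [0.507, -0.3935, 0.3118]
tool_rot: [-0.001, 0.93, 0.367, -0.0]
force: [0.8, -0.4, -0.1]
gripper_width: 0.0852
grasp_force: 0.0
from [ 0.507  -0.3935] -46.9 z 0.3118 rows 1 x -0.0026 y 0.0006 wz 0.0017
spray [299, 225, 41, 41, 1316] z 0.2156 circ [ 505.5 -394.    13.4] rect [[505.3, -393.9], [26.3, 25.2], 43.1]
```

```bash
python3 -m creep '[{"x":-0.002,"y":0.0005,"z":0.05,"wx":0,"wy":0,"wz":0,"claw":0},{"x":0,"y":0,"z":0.06,"wx":0,"wy":0,"wz":0,"claw":0},{"x":0,"y":0,"z":0.038,"wx":0,"wy":0,"wz":0,"claw":0},{"x":0,"y":0,"z":0.015,"wx":0,"wy":0,"wz":0,"claw":0},{"x":0,"y":0,"z":0,"wx":0,"wy":0,"wz":0,"claw":0.4},{"x":0,"y":0,"z":0,"wx":0,"wy":0,"wz":0,"claw":1},{"x":0,"y":0,"z":0,"wx":0,"wy":0,"wz":0,"claw":1},{"x":0,"y":0,"z":0,"wx":0,"wy":0,"wz":0,"claw":1},{"x":0,"y":0,"z":0,"wx":0,"wy":0,"wz":0,"claw":1},{"x":0,"y":0,"z":0,"wx":0,"wy":0,"wz":0,"claw":1}]' 40; python3 -m creep '[{"x":0,"y":0,"z":-0.02,"wx":0,"wy":0,"wz":0,"claw":1},{"x":0,"y":0,"z":-0.05,"wx":0,"wy":0,"wz":0,"claw":1},{"x":0,"y":0,"z":-0.06,"wx":0,"wy":0,"wz":0,"claw":1},{"x":0,"y":0,"z":-0.06,"wx":0,"wy":0,"wz":0,"claw":1},{"x":0,"y":0,"z":0,"wx":0,"wy":0,"wz":0,"claw":1},{"x":0,"y":0,"z":0,"wx":0,"wy":0,"wz":0,"claw":1},{"x":0,"y":0,"z":0,"wx":0,"wy":0,"wz":0,"claw":1}]'; python3 plan.py .483 .2658 43 15
```

```text
clock: 55.65
position: [0.5064, -0.3973, 0.1524]
tool_rot: [0.001, 0.93, 0.366, 0.001]
force: [-1.6, 1.7, 5.6]
gripper_width: 0.0347
grasp_force: 39.1
clock: 56.52
position: [0.5044, -0.3958, 0.3375]
tool_rot: [-0.002, 0.93, 0.366, -0.001]
force: [-0.5, 0.6, -0.9]
gripper_width: 0.0343
grasp_force: 39.7
from [ 0.5044 -0.3958] -47.01 z 0.3375 rows 15 x 0.0486 y -0.0059 wz -0.1047
```

```bash
python3 -m creep '[{"x":0.0486,"y":-0.0059,"z":0,"wx":0,"wy":0,"wz":-0.1047,"claw":1},{"x":0.0486,"y":-0.0059,"z":0,"wx":0,"wy":0,"wz":-0.1047,"claw":1},{"x":0.0486,"y":-0.0059,"z":0,"wx":0,"wy":0,"wz":-0.1047,"claw":1},{"x":0.0486,"y":-0.0059,"z":0,"wx":0,"wy":0,"wz":-0.1047,"claw":1},{"x":0.0486,"y":-0.0059,"z":0,"wx":0,"wy":0,"wz":-0.1047,"claw":1},{"x":0.0486,"y":-0.0059,"z":0,"wx":0,"wy":0,"wz":-0.1047,"claw":1},{"x":0.0486,"y":-0.0059,"z":0,"wx":0,"wy":0,"wz":-0.1047,"claw":1},{"x":0.0486,"y":-0.0059,"z":0,"wx":0,"wy":0,"wz":-0.1047,"claw":1},{"x":0.0486,"y":-0.0059,"z":0,"wx":0,"wy":0,"wz":-0.1047,"claw":1},{"x":0.0486,"y":-0.0059,"z":0,"wx":0,"wy":0,"wz":-0.1047,"claw":1},{"x":0.0486,"y":-0.0059,"z":0,"wx":0,"wy":0,"wz":-0.1047,"claw":1},{"x":0.0486,"y":-0.0059,"z":0,"wx":0,"wy":0,"wz":-0.1047,"claw":1},{"x":0.0486,"y":-0.0059,"z":0,"wx":0,"wy":0,"wz":-0.1047,"claw":1},{"x":0.0486,"y":-0.0059,"z":0,"wx":0,"wy":0,"wz":-0.1047,"claw":1},{"x":0.0486,"y":-0.0059,"z":0,"wx":0,"wy":0,"wz":-0.1047,"claw":1},{"x":0,"y":0,"z":0,"wx":0,"wy":0,"wz":0,"claw":1},{"x":0,"y":0,"z":0,"wx":0,"wy":0,"wz":0,"claw":1},{"x":0,"y":0,"z":0,"wx":0,"wy":0,"wz":0,"claw":1},{"x":0,"y":0,"z":0,"wx":0,"wy":0,"wz":0,"claw":1}]'; python3 plan.py .483 .2658 43 1
```

```text
clock: 58.9
position: [0.484, 0.2637, 0.3394]
tool_rot: [-0.0, 0.4, 0.917, -0.0]
force: [0.0, 0.2, -1.5]
gripper_width: 0.0343
grasp_force: 39.7
from [0.484  0.2637] 42.87 z 0.3394 rows 1 x 0.0023 y 0.0007 wz -0.0023
```

```bash
python3 -m creep '[{"x":0.0023,"y":0.002,"z":0.05,"wx":0,"wy":0,"wz":-0.002,"claw":1},{"x":0,"y":0,"z":0.06,"wx":0,"wy":0,"wz":0,"claw":1},{"x":0,"y":0,"z":0.06,"wx":0,"wy":0,"wz":0,"claw":1},{"x":0,"y":0,"z":0.045,"wx":0,"wy":0,"wz":0,"claw":1},{"x":0,"y":0,"z":0.02,"wx":0,"wy":0,"wz":0,"claw":1},{"x":0,"y":0,"z":0.005,"wx":0,"wy":0,"wz":0,"claw":1},{"x":0,"y":0,"z":0,"wx":0,"wy":0,"wz":0,"claw":1},{"x":0,"y":0,"z":0,"wx":0,"wy":0,"wz":0,"claw":1}]'; python3 plan.py .484 .267 43 1
```

```text
clock: 59.9
position: [0.4847, 0.2681, 0.1014]
tool_rot: [0.001, 0.398, 0.917, 0.001]
force: [0.4, 0.3, -1.3]
gripper_width: 0.0342
grasp_force: 39.8
from [0.4847 0.2681] 43.07 z 0.1014 rows 1 x -0.0003 y -0.0013 wz 0.0013
```

```bash
python3 -m creep '[{"x":-0.0003,"y":-0.0005,"z":0.005,"wx":0,"wy":0,"wz":0,"claw":1},{"x":0,"y":0,"z":0.003,"wx":0,"wy":0,"wz":0,"claw":1},{"x":0,"y":0,"z":0.001,"wx":0,"wy":0,"wz":0,"claw":1},{"x":0,"y":0,"z":0,"wx":0,"wy":0,"wz":0,"claw":1}]'; python3 plan.py .484 .267 43 1
```

```text
clock: 60.4
position: [0.4832, 0.2671, 0.0914]
tool_rot: [0.0, 0.398, 0.917, -0.0]
force: [-2.2, -1.1, 4.1]
gripper_width: 0.0342
grasp_force: 40.1
from [0.4832 0.2671] 43.1 z 0.0914 rows 1 x -0.0006 y 0.0005 wz 0.0018
```

Contact, on target. Release, rise and compare with the fixed cameras.

```bash
python3 -m creep '[{"x":0,"y":0,"z":0,"wx":0,"wy":0,"wz":0,"claw":0.55},{"x":0,"y":0,"z":0,"wx":0,"wy":0,"wz":0,"claw":0.4},{"x":0,"y":0,"z":0,"wx":0,"wy":0,"wz":0,"claw":0.2},{"x":0,"y":0,"z":0,"wx":0,"wy":0,"wz":0,"claw":0},{"x":0,"y":0,"z":-0.03,"wx":0,"wy":0,"wz":0,"claw":0},{"x":0,"y":0,"z":-0.06,"wx":0,"wy":0,"wz":0,"claw":0},{"x":0,"y":0,"z":-0.06,"wx":0,"wy":0,"wz":0,"claw":0},{"x":0,"y":0,"z":-0.06,"wx":0,"wy":0,"wz":0,"claw":0},{"x":0,"y":0,"z":0,"wx":0,"wy":0,"wz":0,"claw":0},{"x":0,"y":0,"z":0,"wx":0,"wy":0,"wz":0,"claw":0},{"x":0,"y":0,"z":0,"wx":0,"wy":0,"wz":0,"claw":0}]'
cat > cmp2.py <<'E'
from h import *
T={'glue':(.4187,.33,.035,.138,.17,.147),'spray':(.4815,.2657,.03,.13,.165,.14),'spraybody':(.4815,.2657,.03,.08,.12,.1),'block':(.4466,.2938,.027,.062,.075,.066)}
for n in ('scene','side'):
    a=dict(np.load(n+'0.npz')); a['R']=R.from_quat(np.roll(a['rotation'],-1)).as_matrix()
    b=shot(n,n+'_end.png')
    for nm,(x,y,r,z0,z1,z) in T.items():
        p=[]
        for c in (a,b):
            P=depth(c); m=(np.hypot(P[...,0]-x,P[...,1]-y)<r)&(P[...,2]>z0)&(P[...,2]<z1)&(c['z_map']>0)
            v,u=np.nonzero(m); p.append((u.mean(),v.mean()) if len(u) else (0,0)); print(len(u),end=' ')
        q=onz(a,p,z); print(n,nm,'shift mm',((q[1]-q[0])*1000).round(1)[:2])
E
python3 cmp2.py; python3 look.py w14 spray,.4815,.2663,.03,.145,.162,.154 glue,.4187,.33,.03,.153,.165,.159 block,.4466,.2938,.03,.06,.075,.068; python3 -c "
from h import *; print(sense()['position'])"
```

```text
clock: 61.78
position: [0.4818, 0.2665, 0.2984]
tool_rot: [-0.001, 0.398, 0.917, -0.002]
force: [0.0, 0.4, 0.0]
gripper_width: 0.0854
grasp_force: 0.0
210 207 scene glue shift mm [-0.1 -1.1]
129 133 scene spray shift mm [-1.7  1.8]
208 208 scene spraybody shift mm [-2.2  1.3]
53 47 scene block shift mm [ 0.9 -0.9]
458 453 side glue shift mm [-1.1 -1.2]
277 280 side spray shift mm [-0.8  0.8]
441 444 side spraybody shift mm [-1.3  1.8]
130 148 side block shift mm [ 0.  -1.2]
spray [301, 205, 35, 36, 969] z 0.1545 circ [480.2 266.4  13.5] rect [[480.4, 266.3], [25.7, 26.1], 70.0]
glue [286, 68, 53, 56, 2278] z 0.1592 circ [417.5 328.1  17.4] rect [[417.5, 328.1], [34.6, 34.3], 0.3]
block [294, 137, 36, 36, 1094] z 0.0688 circ [446.8 293.2  20.3] rect [[446.6, 293.0], [29.9, 30.1], 49.2]
[0.48226288 0.26663878 0.29883967]
```

View pics/w14.png

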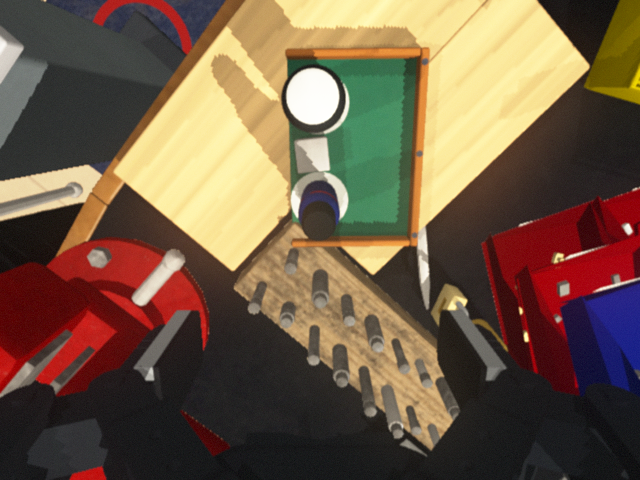

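Glue (315,98) and spray (320,210) stand back in their places within about 2 mm, and the block (312,155) has not moved. Hand in.

```bash
python3 -c "
from plant import close_job; print(close_job())"
```

```text
the job is handed in; nothing more can be done
None
```

The job is handed in at about 62 s: nickel lies in the blue cradle, brass in the red, the glue bottle and spray can are back within about 2 mm of their spots, and the steel block has not moved.

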